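# Snug the picture press down evenly

### The arm

A 6-joint arm with a two-finger parallel gripper is mounted at the origin on the work surface. World frame = base frame: x ahead of the robot, y to its left, z up, the work surface at z = 0. Lengths are in mm, angles in rad, forces in N, time in s.
With the tool pointing down it reaches from about 350 to 775 mm from the base axis. Payload 7.3 kg.
Tool frame: the origin (TCP) lies at the very end of the fingers, on their centre line; the grasp point (between the pads) lies 19 mm behind it (bot.tcp_to_grasp is the distance from the TCP to the grasp point, in mm); z points along the fingers, y is the direction in which the jaws open and shut (so a half turn about z gives the same grasp; the last joint's range is limited). The gripper opens to 92 mm and grips with 3 to 60 N. Pads are 19 mm wide; open, the fingers measure 130 mm over their backs; the gripper's body (75 mm by 190 mm) begins 47 mm behind the grasp point.
Start: joints at [-1.37, 0.342, 1.524, -0, 1.275, -0.146], TCP at [178.465, -493.756, 226.741] pointing down, gripper open.
Joint ranges: [-2.53, 2.53], [-0.77, 2.02], [0.04, 2.7], [-1, 4.14], [0.28, 2.66], [-3.11, 3.11]. Speed limits (rad/s): [2.57, 2.57, 3.14, 3.14, 3.14, 3.14].

### API

Orientations are given as [roll, pitch, yaw] about the fixed x, y, z axes, in that order (R = Rz(yaw) Ry(pitch) Rx(roll)).
In Python, from plant import bot gives the robot as it stands. The module is installed in compiled form; this text tells all that it offers.
- The arm moves only by the tool carry_out, never from a script. Its argument "motion" is a list of rows, each a list of 5 numbers: the closure, from 0 (fully open) to 1 (shut), then the shift along the tool's x, y, z in mm, then the turn about the tool's z in degrees. In form: [[claw, dx, dy, dz, spin], ...]. A call has 1 to 10 rows; each row is the pose to reach, as a shift and turn from the pose measured when the call began, along the tool's axes at that moment; what a row does not reach only later rows make up. A row lasts 1/8 s, in which the tool goes at most 62.5 mm and 10.7 degrees, less where a joint would pass 70% of its speed; a pose out of reach is approached as far as the arm can. A call with a gripper value outside its range is refused whole. The fingers move at their own pace and stop on an object; the grip force is fixed at half the most. Time passes only in rows, so rows that repeat a pose let the fingers close. It gives the time, the measured TCP pose, the force and the opening at its end, in the units of the state.
- bot.get_obs(): the state, without advancing time (a new reading comes with each control period).
- bot.capture(name): name is "side" or "top"; returns a dict with "color" (384x512x3 uint8, red, green, blue), "depth" (384x512 float32, mm along the optical axis (not along the pixel's ray), 0 where there is no reading), "K" (3x3 intrinsics, pixels), "camera_from_world" (4x4, takes a point from world to camera coordinates). Camera axes: x right, y down, z forward; pixel columns grow to the right and rows downward; lengths in mm; the calibration is good to about 2 mm. A picture is of the moment at which its call begins.
- bot.close_job(): hands the job in, once; it reports no verdict.
The state is a dict: "time": time; "joint_positions": joint angles; "dq": joint speeds; "tau": joint torques, N m; "tool_pos": TCP position; "tcp_rot": TCP orientation; "contact_force": force on the tool from outside, world axes, zero at the start; "moment": the same for the moment, N m; "grip_width": finger opening in mm.
Only numpy, scipy, OpenCV 4.12 (cv2) and the standard library are available. Lean on these libraries where they do the work, as an engineer would, in place of code of your own. Each camera call takes 0.05 s, during which the arm holds its last target.

### The job

Tighten the four blue knobs of the picture press so that the pressing board comes fully down on the picture's four brass pads, level, with every knob snug on the board but none overtightened (about 15 N of pressure is right, 26 N is too much). Work crosswise between diagonal corners and a little at a time, in at least two rounds, the first bringing the board level only part of the way down, so that it never tips by more than 1.75 degrees, and leave everything else on the table where it is.

Things in the scene. Friction and masses are not known exactly. Their poses are not given: they have to be found in the camera images.
- press: Picture press: dark wooden base 240 (x) x 250 (y) x 20 mm, fixed; origin at the centre of its underside, z up, x away from the robot at yaw 0. Studs with the knobs at x = +-70, y = +-75 mm. On it lies the mounted picture, with a brass pad round each stud, on which the board is to seat. Brass tabs round the edge guide the board, tops at 48 mm.
- board: Pressing board, loose on the studs: pale wooden frame with a clear window, 180 x 190 x 12 mm; origin at the centre of its underside, z up. At the start four springs hold it level, 39.5 mm above the press's origin, 3.5 to 7 mm above the picture's pads: pictures differ in thickness, so the seat must be felt. The springs push up with 2 N each there, under 4 N each at the seat.
- knob_a: Near left knob (press at yaw 0), opposite knob_c. All four alike: blue square grip 24 x 24 mm (sides along its x and y), 6 to 32 mm above the origin, on a steel foot disc 28 mm across, 3 to 8 mm above the origin. Origin on the stud's axis at the foot's rounded underside, which bears on the board's top. Clockwise from above screws down.
- knob_b: Near right knob, opposite knob_d; like knob_a. Travel of all four: a steep quick thread, 5 mm down per radian (31 mm a turn); they start 0.6 to 1.4 mm clear of the board, so they turn 0.8 to 1.7 radians in all until the board is seated under them. Let go, a knob stays, or eases back until it presses with 10 N if tightened further.
- knob_c: Far right knob, opposite knob_a; like knob_a. Torque of all four: 0.05 N m of friction plus 0.005 N m per newton with which it presses on the board: 0.06 to 0.09 N m against the springs, 0.13 N m at the right snugness of 15 N. At rest the friction may act either way (readings 0.1 N m lower): watch the rise. Once seated the pressure rises by about 30 N per tenth of a radian of the knob.
- knob_d: Far left knob, opposite knob_b; like knob_a in shape, travel and torque.
- jar_blue: Bystander, to be left alone: seed jar with a blue lid, 72 mm across, 100 mm tall; origin at its underside.
- jar_green: Bystander, to be left alone: seed jar with a green lid, 72 mm across, 90 mm tall; origin at its underside.
- jar_amber: Bystander, to be left alone: brown seed jar with a blue lid, 72 mm across, 110 mm tall; origin at its underside.
- brush_pot: Bystander, to be left alone: steel pot 80 mm across, 120 mm tall, with brushes standing up to 260 mm; origin at its underside.
- seed_dish: Bystander, to be left alone: green jar lid used as a dish, 76 mm across, 13 mm tall; origin at its underside.
- brush: Bystander, to be left alone: paint brush lying on the table; origin at its underside.
- tweezers: Bystander, to be left alone: steel tweezers 127 mm long, 8 mm tall, lying beside the press; origin at its underside.
- spare_collar: Bystander, to be left alone: loose brass collar 22 mm across, 11 mm tall, beside the press; origin at its underside.

How it is judged:
By the outcome, as a careful person would: the job done as asked, in the order asked, and still so for the second after the job is handed in, with the robot touching nothing.
It also fails if it takes over 72 s, if anything falls off the work surface, if the arm or the gripper's body presses on something with over 40 N, if the wrist force passes 120 N, or if a joint passes its speed limit or range.

## Working session

There is one attempt and no reset: what is moved stays moved. The work goes in short steps, Python scripts to look and compute and a tool call to move; the robot and the scene stay as the last step left them, time stands still between calls to the robot, and variables do not carry over. Pictures are saved under pics/ and viewed, and the job is handed in when it is done.

Besides the shell and the picture viewer there is one more tool, called after "Emit:" as name(argument=value, ...), one argument or row to a line, values as JSON. carry_out: Moves the arm, as the interface text tells. Its arguments: {"type":"object","properties":{"motion":{"type":"array","items":{"type":"array","items":{"type":"number"}}}},"required":["motion"]}

```bash
mkdir -p pics; python3 - <<'E'
from plant import bot
import cv2,pickle
o=bot.get_obs()
print(o)
d={}
for n in ("side","top"):
    c=bot.capture(n); d[n]=c
    cv2.imwrite(f"pics/{n}0.png",cv2.resize(c["color"][:,:,::-1],(800,600)))
    print(n,c["K"],c["camera_from_world"])
pickle.dump(d,open("cap0.pkl","wb"))
E
```

```text
{'time': 0.0, 'joint_positions': array([-1.37001289e+00,  3.42711099e-01,  1.52504723e+00, -3.84872870e-06,
        1.27540419e+00, -1.46019175e-01]), 'dq': array([-0.00027192, -0.0004988 , -0.00139273, -0.00020485, -0.0009358 ,
       -0.000212  ]), 'tau': array([-1.30491750e-03, -4.31244493e+01, -2.44221246e+01,  7.18543888e-02,
        5.60489588e-02, -1.29753853e-04]), 'tool_pos': array([ 178.36852155, -493.32038468,  226.04046162]), 'tcp_rot': array([-3.14003896e+00, -2.24774656e-04,  3.46803561e-01]), 'contact_force': array([-0.02489786, -0.30094955, -0.26512361]), 'moment': array([ 0.00872878, -0.02752365,  0.00038743]), 'grip_width': 91.66600802872121}
side [[411.0035486    0.         255.58778464]
 [  0.         411.0035486  183.50057971]
 [  0.           0.           1.        ]] [[-9.97246489e-01 -7.20069131e-02 -1.77325630e-02  6.00107245e+02]
 [-3.56876628e-02  6.75598397e-01 -7.36405592e-01  6.99054824e+01]
 [ 6.50063846e-02 -7.33745058e-01 -6.76307888e-01  1.16413569e+03]
 [ 0.00000000e+00  0.00000000e+00  0.00000000e+00  1.00000000e+00]]
top [[347.73362487   0.         254.96051323]
 [  0.         347.73362487 191.86890694]
 [  0.           0.           1.        ]] [[-2.83007525e-02 -9.99133261e-01  3.05253159e-02 -2.34751835e-01]
 [-9.91909082e-01  2.42892186e-02 -1.24605007e-01  6.22155090e+02]
 [ 1.23755570e-01 -3.38047535e-02 -9.91736758e-01  9.57775950e+02]
 [ 0.00000000e+00  0.00000000e+00  0.00000000e+00  1.00000000e+00]]
```

View pics/top0.png

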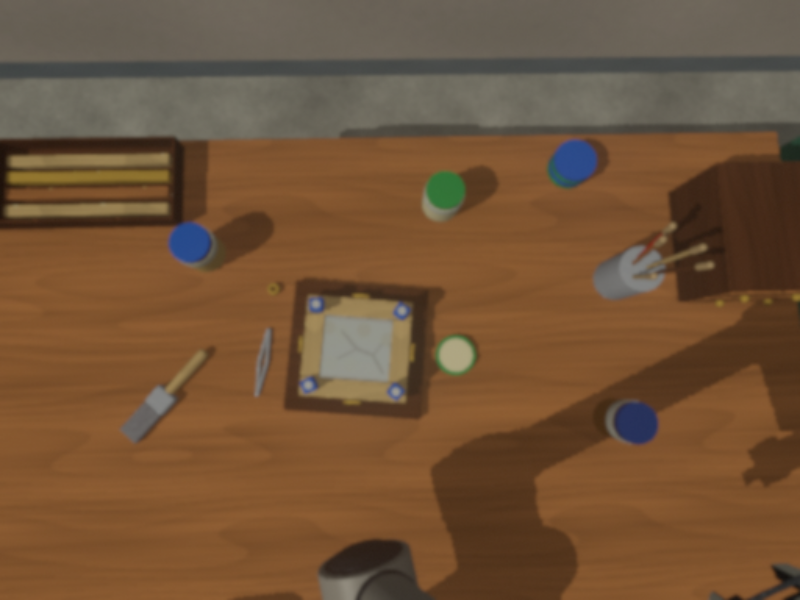

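View pics/side0.png

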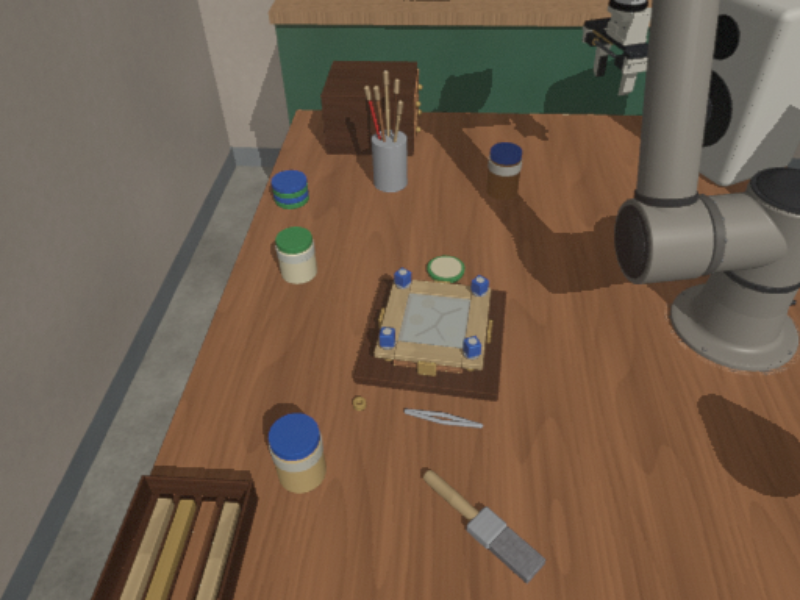

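```bash
python3 - <<'E'
import cv2,pickle,numpy as np
d=pickle.load(open("cap0.pkl","rb"))
t=d["top"]["color"][180:275,175:285,::-1]
s=d["side"]["color"][160:270,220:330,::-1]
cv2.imwrite("pics/z0.png",np.hstack([cv2.resize(t,(400,400),interpolation=cv2.INTER_CUBIC),cv2.resize(s,(400,400),interpolation=cv2.INTER_CUBIC)]))
E
cat > h.py <<'E'
import cv2,numpy as np,pickle
def ray(c,u,v):
    M=c["camera_from_world"];R=M[:3,:3];t=M[:3,3]
    return -R.T@t, R.T@np.linalg.solve(c["K"],[u,v,1.0])
def onplane(c,u,v,z):
    o,d=ray(c,u,v); return o+d*(z-o[2])/d[2]
def proj(c,p):
    M=c["camera_from_world"];q=c["K"]@(M[:3,:3]@np.asarray(p)+M[:3,3]);return q[:2]/q[2]
def blobs(c,roi,a=15):
    hsv=cv2.cvtColor(c["color"],cv2.COLOR_RGB2HSV)
    m=cv2.inRange(hsv,(105,110,40),(130,255,255))
    k=np.zeros_like(m);k[roi[1]:roi[3],roi[0]:roi[2]]=255;m&=k
    cs,_=cv2.findContours(m,cv2.RETR_EXTERNAL,cv2.CHAIN_APPROX_NONE)
    return [x for x in cs if cv2.contourArea(x)>a]
E
python3 - <<'E'
from h import *
d=pickle.load(open("cap0.pkl","rb"))
for n,roi in (("top",(175,180,285,275)),("side",(220,160,330,270))):
    c=d[n]
    for b in blobs(c,roi):
        (u,v),w,ang=cv2.minAreaRect(b)
        dp=c["depth"][int(v)-1:int(v)+2,int(u)-1:int(u)+2]
        o,r=ray(c,u,v)
        print(n,round(u,1),round(v,1),w,ang,"plane",onplane(c,u,v,80).round(1),"depth",(o+r*np.median(dp)).round(1))
E
```

```text
side 302.0 222.5 (11.0, 10.0) 90.0 plane [472.8 153.1  80. ] depth [472.9 154.4  81.4]
side 247.0 215.5 (11.0, 8.0) 90.0 plane [612.4 137.   80. ] depth [612.3 137.9  81. ]
side 306.5 183.0 (9.0, 10.0) 0.0 plane [458.9   5.9  80. ] depth [458.7   3.9  78.1]
side 257.5 178.5 (9.0, 9.0) 90.0 plane [595.4  -5.6  80. ] depth [595.5  -6.8  78.9]
```

View pics/z0.png

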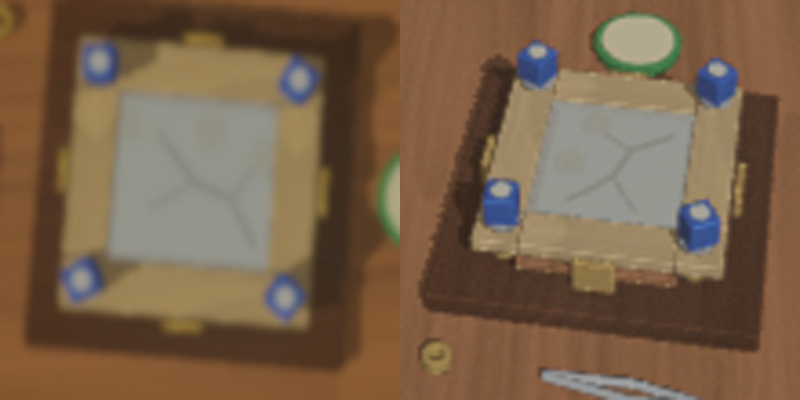

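```bash
cat >> h.py <<'E'
P0={'A':(472,152),'B':(459,5),'C':(595,-6),'D':(612,137)}
def grip(c,xy,z,rad=24,S=8,thr=25):
    """upsampled patch around predicted knob, blue mask, filled; -> contour on plane z"""
    u,v=proj(c,[xy[0],xy[1],z]); h=9
    u0,v0=int(round(u))-h,int(round(v))-h
    p=c["color"][v0:v0+2*h+1,u0:u0+2*h+1].astype(np.float32)
    P=cv2.resize(p,None,fx=S,fy=S,interpolation=cv2.INTER_CUBIC)
    bl=P[:,:,2]-P[:,:,0]
    m=(bl>thr).astype(np.uint8)*255
    cs,_=cv2.findContours(m,cv2.RETR_EXTERNAL,cv2.CHAIN_APPROX_NONE)
    cs=max(cs,key=cv2.contourArea)
    pts=[(a/S+u0+0.5/S-0.5, b/S+v0+0.5/S-0.5) for a,b in cs[:,0]]
    W=np.array([onplane(c,a,b,z)[:2] for a,b in pts],np.float32)
    return W,np.clip(P,0,255).astype(np.uint8),cs
def sq(W):
    H=cv2.convexHull(W)
    r=cv2.minAreaRect(H)
    # 4-fold angle by polygon moment of hull
    m=cv2.moments(H);cx,cy=m['m10']/m['m00'],m['m01']/m['m00']
    N=200;lo=W.min(0);hi=W.max(0);k=4
    I=np.zeros((N,N),np.uint8);s=(N-10)/max(hi-lo)
    cv2.fillPoly(I,[np.int32((H[:,0]-lo)*s+5)],1)
    yy,xx=np.nonzero(I);zz=((xx-5)/s+lo[0]-cx)+1j*((yy-5)/s+lo[1]-cy)
    a=np.angle(-np.sum(zz**4))/4   # corners at 45deg -> z^4 negative for axis-aligned
    return (cx,cy),np.degrees(a),r[1],r[2]
E
python3 - <<'E'
from h import *
d=pickle.load(open("cap0.pkl","rb"))
for n in ("top","side"):
    c=d[n]; print(n,"cam",ray(c,0,0)[0].round(0))
c=d["top"];rows=[]
for k,xy in P0.items():
    for thr in (15,30,50):
        W,P,cs=grip(c,xy,84,thr=thr); print(k,thr,[np.round(x,1) for x in sq(W)])
    cv2.drawContours(P,[cs],-1,(255,0,0),1);rows.append(P)
cv2.imwrite("pics/k0.png",np.hstack(rows)[:,:,::-1])
E
```

```text
top cam [ 499.   17. 1027.]
side cam [525. 850. 849.]
A 15 [array([474.6, 143.4]), np.float64(25.8), array([23.4, 25.3]), np.float64(27.4)]
A 30 [array([474.5, 143.4]), np.float64(25.5), array([21.5, 23.4]), np.float64(26.3)]
A 50 [array([471.5, 133.8]), np.float64(27.0), array([3.8, 6.9]), np.float64(73.4)]
B 15 [array([459.5,  -5.2]), np.float64(-42.7), array([23.8, 23.9]), np.float64(44.7)]
B 30 [array([459.6,  -4.9]), np.float64(-41.5), array([21.7, 21.8]), np.float64(47.3)]
B 50 [array([469.2,  -3.6]), np.float64(-34.8), array([3.2, 6.6]), np.float64(8.5)]
C 15 [array([597.5, -19.2]), np.float64(-37.8), array([24.4, 26.2]), np.float64(53.9)]
C 30 [array([597.4, -19.4]), np.float64(-37.7), array([22.4, 24.4]), np.float64(53.6)]
C 50 [array([591.1, -15.1]), np.float64(10.5), array([18.3,  6.9]), np.float64(56.0)]
D 15 [array([612.3, 128.8]), np.float64(0.7), array([24.1, 25.3]), np.float64(89.5)]
D 30 [array([610.8, 127.7]), np.float64(6.0), array([22. , 23.3]), np.float64(88.6)]
D 50 [array([605.2, 128.6]), np.float64(44.9), array([ 6.8, 18.3]), np.float64(2.2)]
```

View pics/k0.png

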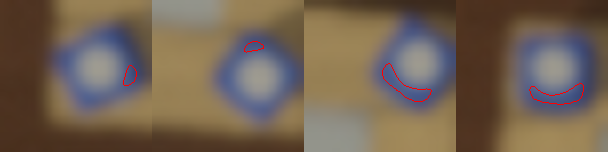

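```bash
cat >> h.py <<'E'
L={'A':(-70,75),'B':(-70,-75),'C':(70,-75),'D':(70,75)}
def kab(M):
    ks=list(M);X=np.array([L[k] for k in ks],float);Y=np.array([M[k] for k in ks])
    x=X@[1,1j];y=Y@[1,1j];r=np.sum((y-y.mean())*np.conj(x-x.mean()));r/=abs(r)
    e=y-(y.mean()+r*x)
    return y.mean(),np.degrees(np.angle(r)),{k:y.mean()+r*complex(*L[k]) for k in L},e
E
python3 - <<'E'
from h import *
d=pickle.load(open("cap0.pkl","rb"))
c=d["top"];rows=[]
P={'A':(474.6,143.4),'B':(459.5,-5),'C':(597.5,-19.3),'D':(612,129)}
M={}
for k,xy in P.items():
    for thr in (10,15,20,25,30):
        W,I,cs=grip(c,xy,84,thr=thr);s=sq(W); print(k,thr,[np.round(x,1) for x in s])
        if thr==15:
            M[k]=s[0];cv2.drawContours(I,[cs],-1,(255,0,0),1);rows.append(I)
print(kab(M))
cv2.imwrite("pics/k1.png",np.hstack(rows)[:,:,::-1])
# white dots in side view
c=d["side"];M={}
for k,xy in P.items():
    u,v=proj(c,[*xy,85]);u0,v0=int(u)-6,int(v)-6
    p=c["color"][v0:v0+13,u0:u0+13].astype(float);w=np.clip(p.min(2)-150,0,None)
    yy,xx=np.mgrid[v0:v0+13,u0:u0+13];w*=((xx-u)**2+(yy-v)**2<25)
    print(k,(u,v),p.min(2).max(),w.sum())
    if w.sum(): M[k]=onplane(c,(w*xx).sum()/w.sum(),(w*yy).sum()/w.sum(),85)[:2];print(M[k])
if len(M)==4: print(kab(M))
E
```

```text
A 10 [array([474.6, 143.4]), np.float64(26.1), array([23.9, 26. ]), np.float64(27.7)]
A 15 [array([474.6, 143.4]), np.float64(25.7), array([23.4, 25.3]), np.float64(27.4)]
A 20 [array([474.6, 143.4]), np.float64(25.8), array([22.6, 24.7]), np.float64(26.0)]
A 25 [array([474.6, 143.4]), np.float64(25.9), array([22.2, 24. ]), np.float64(26.1)]
A 30 [array([474.5, 143.4]), np.float64(25.5), array([21.5, 23.4]), np.float64(26.3)]
B 10 [array([459.5,  -5.1]), np.float64(-41.6), array([24.2, 24.4]), np.float64(47.1)]
B 15 [array([459.5,  -5. ]), np.float64(-41.7), array([23.6, 23.8]), np.float64(46.0)]
B 20 [array([459.5,  -4.9]), np.float64(-41.5), array([23.2, 23.2]), np.float64(47.5)]
B 25 [array([459.6,  -4.9]), np.float64(-41.3), array([22.5, 22.7]), np.float64(47.3)]
B 30 [array([459.5,  -4.9]), np.float64(-41.7), array([21.9, 21.8]), np.float64(47.3)]
C 10 [array([597.6, -19.3]), np.float64(-37.8), array([24.9, 26.5]), np.float64(51.4)]
C 15 [array([597.5, -19.3]), np.float64(-37.8), array([24. , 25.9]), np.float64(52.3)]
C 20 [array([597.5, -19.3]), np.float64(-37.8), array([23.3, 
[... 1222 characters left out ...]
605250855)) 153.0 13.0
[457.13761396  -7.3943124 ]
C (np.float64(257.05328638660126), np.float64(173.91302346355548)) 153.0 19.0
[595.85034423 -21.27029356]
D (np.float64(247.38015580750792), np.float64(211.87917115895183)) 153.0 17.0
[611.06914419 128.33765849]
(np.complex128(534.1370484842059+60.14968363438342j), np.float64(-5.669704448778733), {'A': np.complex128(471.88901169011245+141.69833117240938j), 'B': np.complex128(457.06997271474705-7.56786085996815j), 'C': np.complex128(596.3850852782994-21.398963903642525j), 'D': np.complex128(611.2041242536648+127.867228128735j)}, array([ 0.60207986-0.77264917j,  0.06764124+0.17354846j,
       -0.53474105+0.12867035j, -0.13498006+0.47043036j]))
```

View pics/k1.png

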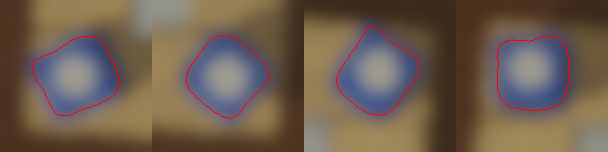

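```bash
cat >> h.py <<'E'
K={'A':[472.9,142.7],'B':[457.9,-6.5],'C':[597.2,-20.6],'D':[612.2,128.6]}
def state():
    from plant import bot
    o=bot.get_obs();p=o["tool_pos"];y=np.degrees(o["tcp_rot"][2])
    print("t%.2f"%o["time"],"p",p.round(2),"rpy",np.degrees(o["tcp_rot"]).round(2),"F",o["contact_force"].round(2),"M",o["moment"].round(3),"w",round(o["grip_width"],2),"q",np.degrees(o["joint_positions"]).round(1))
    return o
def go(xy,z,psi):
    o=state();p=o["tool_pos"];y=o["tcp_rot"][2];d=np.array([xy[0],xy[1],z])-p
    c,s=np.cos(y),np.sin(y)
    sp=-(psi-np.degrees(y));sp=(sp+180)%360-180
    print("d",round(d[0]*c+d[1]*s,1),round(d[0]*s-d[1]*c,1),round(-d[2],1),"spin",round(sp,1))
E
python3 -c "
from h import *
go(K['B'],130,48)"
```

```text
t0.10 p [ 178.39 -493.38  226.13] rpy [-1.7992e+02 -1.0000e-02  1.9870e+01] F [-0.07 -0.51  0.76] M [ 0.013 -0.027 -0.031] w 92.09 q [-78.5  19.6  87.4   0.   73.1  -8.4]
d 428.3 -362.9 96.1 spin -28.1
```

Emit:
carry_out(
  motion=[
    [0.45,60,-50,0,-7],
    [0.45,110,-90,0,-14],
    [0.45,160,-133,0,-21],
    [0.45,208,-175,0,-28],
    [0.45,257,-216,20,-28],
    [0.45,305,-258,40,-28],
    [0.45,355,-300,60,-28],
    [0.45,402,-340,80,-28],
    [0.45,428,-363,96,-28],
    [0.45,428,-363,96,-28],
  ],
)

```text
time: 1.35
tool_pos: [457.4, -3.4, 129.1]
tcp_rot: [-3.138, 0.0, 0.84]
contact_force: [-0.7, -0.4, 0.3]
grip_width: 50.4
```

```bash
python3 -c "
from h import *
go(K['B'],64,48)
from plant import bot
import pickle
d={n:bot.capture(n) for n in ('side','top')};pickle.dump(d,open('cap1.pkl','wb'))
for n in d: cv2.imwrite(f'pics/{n}1.png',cv2.resize(d[n]['color'][:,:,::-1],(800,600)))
for i in range(6):
    o=bot.get_obs();print(o['moment'].round(3),o['contact_force'].round(2))
"
```

```text
t1.35 p [457.44  -3.43 129.09] rpy [-1.7979e+02  2.0000e-02  4.8110e+01] F [-0.73 -0.37  0.27] M [-0.056 -0.08  -0.034] w 50.43 q [-1.010e+01  1.910e+01  1.055e+02  1.000e-01  5.560e+01  3.170e+01]
d -2.0 2.4 65.1 spin 0.1
[ 0.044 -0.075  0.017] [ 0.34 -0.66 -0.35]
[ 0.044 -0.075  0.017] [ 0.34 -0.66 -0.35]
[ 0.044 -0.075  0.017] [ 0.34 -0.66 -0.35]
[ 0.044 -0.075  0.017] [ 0.34 -0.66 -0.35]
[ 0.044 -0.075  0.017] [ 0.34 -0.66 -0.35]
[ 0.044 -0.075  0.017] [ 0.34 -0.66 -0.35]
```

View pics/side1.png

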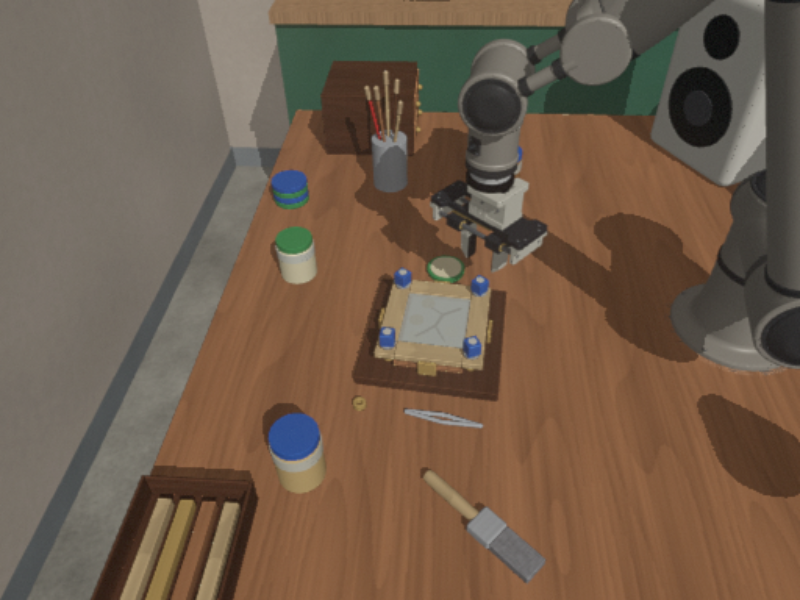

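```bash
cat >> h.py <<'E'
def tq(n=6):
    from plant import bot
    T=[];M=[];F=[]
    for i in range(n):
        o=bot.get_obs();T.append(o["tau"][5]);M.append(o["moment"]);F.append(o["contact_force"])
        if i<n-1: bot.capture("top")
    print("tau6",np.round(T,4),"Mz",np.round([m[2] for m in M],3),"mean",round(np.mean(T),4),round(np.mean(M,0)[2],4),"F",np.mean(F,0).round(2))
E
python3 -c "
from h import *
tq(5)
go(K['B'],66,48)"
```

```text
tau6 [ 0.2721  0.102   0.0242 -0.0017 -0.0084] Mz [ 0.017  0.011 -0.031 -0.001  0.079] mean 0.0776 0.0151 F [ 0.12 -0.71  0.03]
t1.65 p [457.37  -7.67 131.25] rpy [-1.7998e+02 -6.0000e-02  4.7770e+01] F [ 0.06 -0.15  0.36] M [-0.001 -0.033  0.079] w 50.33 q [-1.060e+01  1.890e+01  1.055e+02  1.000e-01  5.560e+01  3.160e+01]
d 1.2 -0.4 65.2 spin -0.2
```

Emit:
carry_out(
  motion=[
    [0.45,1.2,-0.4,30,-0.2],
    [0.45,1.2,-0.4,55,-0.2],
    [0.45,1.2,-0.4,65,-0.2],
    [0.45,1.2,-0.4,66,-0.2],
    [0.45,1.2,-0.4,66,-0.2],
  ],
)

```text
time: 2.28
tool_pos: [458.5, -6.9, 66.1]
tcp_rot: [3.141, -0.002, 0.837]
contact_force: [-0.9, -0.2, -0.6]
grip_width: 50.9
```

```bash
python3 -c "
from h import *
go(K['B'],64,48)
from plant import bot
d={n:bot.capture(n) for n in ('side','top')}
for n in d: cv2.imwrite(f'pics/{n}2.png',cv2.resize(d[n]['color'][150:250,220:350,::-1],(780,600),interpolation=cv2.INTER_CUBIC))
go(K['B'],64,48)
"
```

```text
t2.27 p [458.47  -6.87  66.07] rpy [ 1.7994e+02 -1.0000e-01  4.7940e+01] F [-0.91 -0.16 -0.61] M [-0.005 -0.036 -0.024] w 50.87 q [-1.050e+01  2.480e+01  1.095e+02  1.000e-01  4.560e+01  3.150e+01]
d -0.1 -0.7 2.1 spin -0.1
t2.38 p [458.47  -6.67  66.07] rpy [ 1.7993e+02 -1.1000e-01  4.7960e+01] F [-0.38  0.6  -0.29] M [-0.045 -0.027  0.015] w 50.66 q [-1.050e+01  2.480e+01  1.095e+02  1.000e-01  4.560e+01  3.150e+01]
d -0.3 -0.5 2.1 spin -0.0
```

View pics/side2.png

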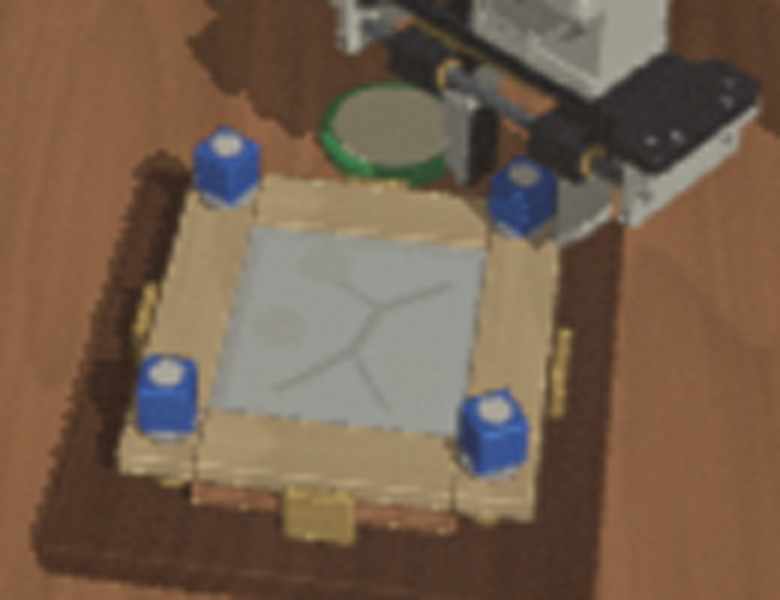

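Emit:
carry_out(
  motion=[
    [0.45,0,0,2,0],
    [0.8,0,0,2,0],
    [0.8,0,0,2,0],
    [0.8,0,0,2,0],
    [0.8,0,0,2,0],
  ],
)

```text
time: 3.0
tool_pos: [458.8, -6.9, 64.1]
tcp_rot: [3.14, -0.002, 0.837]
contact_force: [1.6, -2.0, -0.3]
grip_width: 23.5
```

```bash
python3 -c "
from h import *
state();tq(5);state()
"
```

```text
t3.00 p [458.82  -6.94  64.14] rpy [ 1.7988e+02 -1.1000e-01  4.7970e+01] F [ 1.6  -2.01 -0.27] M [-0.289 -0.166  0.054] w 23.47 q [-1.050e+01  2.500e+01  1.096e+02  1.000e-01  4.530e+01  3.150e+01]
tau6 [0.0395 0.0403 0.041  0.0414 0.0416] Mz [0.054 0.037 0.097 0.019 0.016] mean 0.0408 0.0447 F [ 1.26 -2.43 -0.15]
t3.20 p [458.81  -6.92  64.14] rpy [ 1.7989e+02 -1.2000e-01  4.7960e+01] F [ 0.26 -3.23  0.6 ] M [-0.482 -0.252  0.016] w 24.03 q [-1.050e+01  2.500e+01  1.096e+02  1.000e-01  4.530e+01  3.150e+01]
```

Emit:
carry_out(
  motion=[
    [0.8,0,0,0.4,5],
    [0.8,0,0,0.9,10],
    [0.8,0,0,1.3,15],
    [0.8,0,0,1.7,20],
    [0.8,0,0,1.7,20],
  ],
)

```text
time: 3.82
tool_pos: [458.8, -6.9, 62.4]
tcp_rot: [3.14, -0.003, 0.489]
contact_force: [1.8, -2.7, -0.7]
grip_width: 23.4
```

```bash
python3 -c "
from h import *
state();tq(5);state()
"
```

```text
t3.83 p [458.85  -6.94  62.44] rpy [ 1.7994e+02 -1.5000e-01  2.7990e+01] F [ 1.79 -2.7  -0.71] M [-0.295 -0.2   -0.067] w 23.42 q [-1.050e+01  2.520e+01  1.097e+02  1.000e-01  4.500e+01  5.150e+01]
tau6 [ 0.4425  0.1204 -0.0051 -0.0402 -0.0431] Mz [-0.067 -0.056 -0.025 -0.042 -0.035] mean 0.0949 -0.0449 F [ 0.89 -2.68 -0.58]
t4.03 p [458.83  -6.92  62.43] rpy [ 1.7994e+02 -1.5000e-01  2.8020e+01] F [ 0.83 -3.14 -0.36] M [-0.271 -0.157 -0.035] w 24.24 q [-1.050e+01  2.520e+01  1.097e+02  1.000e-01  4.500e+01  5.150e+01]
```

Emit:
carry_out(
  motion=[
    [0.8,0,0,0.4,4],
    [0.8,0,0,0.7,8],
    [0.8,0,0,0.9,10],
    [0.8,0,0,1,11],
    [0.8,0,0,1.1,12],
    [0.8,0,0,1.1,13],
    [0.8,0,0,1.2,14],
  ],
)

```text
time: 4.9
tool_pos: [458.8, -6.9, 61.2]
tcp_rot: [3.141, -0.003, 0.244]
contact_force: [0.4, -2.1, -0.7]
grip_width: 23.9
```

```bash
python3 -c "
from h import *
state();tq(7);state()
"
```

```text
t4.90 p [458.83  -6.93  61.21] rpy [ 1.7997e+02 -1.6000e-01  1.3970e+01] F [ 0.45 -2.09 -0.67] M [-0.214 -0.107  0.083] w 23.89 q [-1.050e+01  2.530e+01  1.097e+02  1.000e-01  4.480e+01  6.550e+01]
tau6 [-0.1321 -0.0203  0.162   0.0634  0.0193  0.0053  0.0016] Mz [ 0.083  0.106  0.035  0.004 -0.003 -0.032 -0.034] mean 0.0142 0.0229 F [ 0.68 -1.74 -0.47]
t5.20 p [458.84  -6.91  61.22] rpy [ 1.7998e+02 -1.6000e-01  1.4030e+01] F [ 0.69 -1.58 -1.05] M [-0.187 -0.122 -0.034] w 23.81 q [-1.050e+01  2.530e+01  1.097e+02  1.000e-01  4.480e+01  6.540e+01]
```

```bash
python3 -c "
from h import *
go(K['D'],100,0.8)
"
```

```text
t5.20 p [458.84  -6.91  61.22] rpy [ 1.7998e+02 -1.6000e-01  1.4030e+01] F [ 0.69 -1.58 -1.05] M [-0.187 -0.122 -0.034] w 23.81 q [-1.050e+01  2.530e+01  1.097e+02  1.000e-01  4.480e+01  6.540e+01]
d 181.6 -94.3 -38.8 spin 13.2
```

Emit:
carry_out(
  motion=[
    [0.45,0,0,0,0],
    [0.45,0,0,0,0],
    [0.45,0,0,-25,0],
    [0.45,0,0,-40,4],
    [0.45,50,-26,-45,8],
    [0.45,100,-52,-45,13],
    [0.45,145,-76,-45,13],
    [0.45,181,-94,-42,13],
    [0.45,181,-94,-40,13],
    [0.45,181,-94,-40,13],
  ],
)

```text
time: 6.45
tool_pos: [610.3, 127.8, 100.9]
tcp_rot: [3.141, -0.0, 0.018]
contact_force: [-0.6, -0.7, 0.2]
grip_width: 51.0
```

```bash
python3 -c "
from h import *
go(K['D'],64,0.8)
tq(4)
go(K['D'],64,0.8)
"
```

```text
t6.45 p [610.35 127.82 100.89] rpy [ 1.7999e+02 -2.0000e-02  1.0400e+00] F [-0.57 -0.66  0.24] M [-0.028 -0.009  0.042] w 50.98 q [ 4.8 36.4 80.2 -0.  63.4 93.8]
d 1.9 -0.7 36.9 spin 0.2
tau6 [ 0.007  -0.0019 -0.004  -0.0038] Mz [ 0.042  0.039  0.026 -0.015] mean -0.0007 0.023 F [-0.48 -0.04  0.08]
t6.60 p [610.87 127.28 101.93] rpy [-1.7999e+02 -1.4000e-01  9.7000e-01] F [-0.52  0.31  0.17] M [ 0.011  0.054 -0.015] w 50.91 q [ 4.7 36.3 80.2 -0.  63.4 93.8]
d 1.4 -1.3 37.9 spin 0.2
```

Emit:
carry_out(
  motion=[
    [0.45,1.4,-1.3,15,0.2],
    [0.45,1.4,-1.3,29,0.2],
    [0.45,1.4,-1.3,36,0.2],
    [0.45,1.4,-1.3,38,0.2],
    [0.45,1.4,-1.3,38,0.2],
    [0.8,1.4,-1.3,38,0.2],
    [0.8,1.4,-1.3,38,0.2],
    [0.8,1.4,-1.3,38,0.2],
    [0.8,1.4,-1.3,38,0.2],
  ],
)

```text
time: 7.72
tool_pos: [612.5, 128.0, 64.3]
tcp_rot: [3.141, -0.003, 0.013]
contact_force: [-0.5, -2.6, 1.2]
grip_width: 24.3
```

```bash
python3 -c "
from h import *
tq(3)
go(K['D'],64,0.8)
"
```

```text
tau6 [-0.0487 -0.0466 -0.0465] Mz [-0.033 -0.075  0.029] mean -0.0473 -0.0263 F [-0.3  -3.94  1.87]
t7.83 p [612.5  128.05  64.24] rpy [ 1.7997e+02 -1.5000e-01  7.6000e-01] F [ 0.05 -4.07  2.29] M [-0.595  0.148  0.029] w 24.08 q [ 4.8 38.9 81.9 -0.  59.  94.1]
d -0.3 -0.6 0.2 spin -0.0
```

Emit:
carry_out(
  motion=[
    [0.8,0,0,0.4,5],
    [0.8,0,0,0.9,10],
    [0.8,0,0,1.3,15],
    [0.8,0,0,1.7,20],
    [0.8,0,0,2.2,25],
    [0.8,0,0,2.5,29],
    [0.8,0,0,2.7,31],
    [0.8,0,0,2.8,32],
    [0.8,0,0,2.9,33],
    [0.8,0,0,3,34],
  ],
)

```text
time: 9.07
tool_pos: [612.7, 128.5, 61.4]
tcp_rot: [-3.14, -0.003, -0.581]
contact_force: [0.2, 3.5, 2.1]
grip_width: 24.2
```

```bash
python3 -c "
from h import *
tq(4)
go(K['C'],100,52)
"
```

```text
tau6 [-0.1356 -0.0224  0.1677  0.0734] Mz [ 0.026 -0.002  0.005  0.017] mean 0.0208 0.0116 F [0.66 3.21 2.46]
t9.22 p [612.67 128.44  61.39] rpy [-1.799e+02 -1.500e-01 -3.324e+01] F [0.08 3.38 2.77] M [ 0.722 -0.088  0.017] w 24.04 q [  4.8  39.1  82.   -0.   58.7 128.1]
d 68.8 133.1 -38.6 spin -85.2
```

Emit:
carry_out(
  motion=[
    [0.45,0,0,0,0],
    [0.45,0,0,0,0],
    [0.45,0,0,-25,0],
    [0.45,0,0,-41,-10],
    [0.45,17,33,-44,-20],
    [0.45,34,66,-44,-31],
    [0.45,51,99,-44,-42],
    [0.45,66,128,-42,-53],
    [0.45,69,133,-40,-64],
    [0.45,69,133,-39,-75],
  ],
)

```text
time: 10.48
tool_pos: [596.9, -21.9, 99.9]
tcp_rot: [3.14, -0.001, 0.711]
contact_force: [-1.0, -0.2, -0.3]
grip_width: 50.4
```

```bash
python3 -c "
from h import *
go(K['C'],100,52)
"
```

```text
t10.47 p [596.88 -21.93  99.92] rpy [ 1.7991e+02 -8.0000e-02  4.0740e+01] F [-1.02 -0.21 -0.29] M [ 0.039 -0.09   0.002] w 50.42 q [-9.5 33.9 85.1  0.  60.8 39.8]
d 1.1 -0.8 -0.1 spin -11.3
```

Emit:
carry_out(
  motion=[
    [0.45,1.1,-0.8,5,-9],
    [0.45,1.1,-0.8,18,-11.3],
    [0.45,1.1,-0.8,30,-11.3],
    [0.45,1.1,-0.8,36,-11.3],
    [0.45,1.1,-0.8,36,-11.3],
    [0.8,1.1,-0.8,36,-11.3],
    [0.8,1.1,-0.8,36,-11.3],
    [0.8,1.1,-0.8,36,-11.3],
    [0.8,1.1,-0.8,36,-11.3],
  ],
)

```text
time: 11.6
tool_pos: [598.1, -21.2, 64.3]
tcp_rot: [3.138, -0.002, 0.908]
contact_force: [3.1, -2.7, -0.5]
grip_width: 24.2
```

```bash
python3 -c "
from h import *
tq(3)
go(K['C'],64,52)
"
```

```text
tau6 [0.0495 0.0485 0.0476] Mz [0.012 0.048 0.049] mean 0.0485 0.0366 F [ 2.8  -3.1  -0.71]
t11.70 p [598.1  -21.19  64.31] rpy [ 1.7978e+02 -1.0000e-01  5.2030e+01] F [ 2.66 -3.89 -1.19] M [-0.51  -0.535  0.049] w 23.79 q [-9.4 36.5 86.9 -0.  56.4 28.6]
d -0.1 -1.1 0.3 spin 0.0
```

Emit:
carry_out(
  motion=[
    [0.8,0,0,0.4,5],
    [0.8,0,0,0.9,10],
    [0.8,0,0,1.3,15],
    [0.8,0,0,1.7,20],
    [0.8,0,0,2.2,25],
    [0.8,0,0,2.5,29],
    [0.8,0,0,2.7,31],
    [0.8,0,0,2.8,32],
    [0.8,0,0,2.9,33],
    [0.8,0,0,3,34],
  ],
)

```text
time: 12.95
tool_pos: [598.2, -21.2, 61.3]
tcp_rot: [3.139, -0.004, 0.314]
contact_force: [2.0, -2.1, -0.8]
grip_width: 24.2
```

```bash
python3 -c "
from h import *
tq(3)
go(K['A'],100,26)
"
```

```text
tau6 [-0.1413 -0.0284  0.1609] Mz [0.102 0.053 0.048] mean -0.0029 0.0675 F [ 1.65 -2.18 -0.33]
t13.05 p [598.16 -21.23  61.32] rpy [179.87  -0.21  18.01] F [ 1.57 -2.35 -0.23] M [-0.271 -0.33   0.048] w 24.45 q [-9.4 36.7 87.  -0.  56.  62.7]
d -68.4 -194.6 -38.7 spin -8.0
```

Emit:
carry_out(
  motion=[
    [0.45,0,0,0,0],
    [0.45,0,0,0,0],
    [0.45,0,0,-25,0],
    [0.45,0,0,-41,0],
    [0.45,-18,-50,-44,-4],
    [0.45,-36,-100,-44,-8],
    [0.45,-53,-150,-44,-8],
    [0.45,-65,-185,-42,-8],
    [0.45,-68,-195,-39,-8],
    [0.45,-68,-195,-39,-8],
  ],
)

```text
time: 14.3
tool_pos: [473.2, 143.4, 99.7]
tcp_rot: [3.139, -0.003, 0.455]
contact_force: [0.3, -0.6, -0.2]
grip_width: 50.5
```

```bash
python3 -c "
from h import *
tq(3)
go(K['A'],64,26)
"
```

```text
tau6 [0.1114 0.0318 0.0028] Mz [ 0.037 -0.056  0.032] mean 0.0487 0.004 F [ 0.56 -0.62 -0.06]
t14.40 p [474.03 142.52  99.75] rpy [179.81  -0.23  25.97] F [ 0.63 -1.34  0.24] M [ 0.057 -0.023  0.032] w 50.77 q [ 7.900e+00  2.470e+01  1.021e+02 -1.000e-01  5.290e+01  7.200e+01]
d -0.9 -0.7 35.7 spin -0.0
```

Emit:
carry_out(
  motion=[
    [0.45,-0.9,-0.7,15,0],
    [0.45,-0.9,-0.7,28,0],
    [0.45,-0.9,-0.7,35,0],
    [0.45,-0.9,-0.7,36,0],
    [0.45,-0.9,-0.7,36,0],
    [0.8,-0.9,-0.7,36,0],
    [0.8,-0.9,-0.7,36,0],
    [0.8,-0.9,-0.7,36,0],
    [0.8,-0.9,-0.7,36,0],
  ],
)

```text
time: 15.52
tool_pos: [473.7, 142.1, 64.1]
tcp_rot: [3.137, -0.005, 0.453]
contact_force: [1.7, -4.2, 0.8]
grip_width: 24.0
```

```bash
python3 -c "
from h import *
tq(3)
go(K['A'],64,26)
"
```

```text
tau6 [-0.0452 -0.0397 -0.0394] Mz [ 0.005 -0.075 -0.028] mean -0.0414 -0.0327 F [ 1.56 -4.98  1.75]
t15.62 p [473.71 142.15  64.08] rpy [179.74  -0.28  25.98] F [ 1.78 -5.72  2.16] M [-0.799 -0.173 -0.028] w 23.94 q [  7.9  27.8 104.2  -0.2  47.6  72.1]
d -0.5 -0.9 0.1 spin -0.0
```

Emit:
carry_out(
  motion=[
    [0.8,0,0,0.4,5],
    [0.8,0,0,0.9,10],
    [0.8,0,0,1.3,15],
    [0.8,0,0,1.7,20],
    [0.8,0,0,2.2,25],
    [0.8,0,0,2.5,29],
    [0.8,0,0,2.7,31],
    [0.8,0,0,2.8,32],
    [0.8,0,0,2.9,33],
    [0.8,0,0,3,34],
  ],
)

```text
time: 16.88
tool_pos: [473.8, 142.3, 61.2]
tcp_rot: [3.141, -0.007, -0.141]
contact_force: [-0.1, 1.5, 2.5]
grip_width: 23.8
```

```bash
python3 -c "
from h import *
tq(3)
K['B']=[458.6,-7.2]
go(K['B'],100,14)
"
```

```text
tau6 [-0.1467 -0.0352  0.1459] Mz [ 0.059  0.05  -0.007] mean -0.012 0.0338 F [0.09 1.37 2.43]
t16.98 p [473.72 142.32  61.16] rpy [179.96  -0.37  -8.05] F [0.3  1.45 2.78] M [ 0.394  0.042 -0.007] w 23.7 q [  7.9  28.1 104.4  -0.2  47.2 106.1]
d 6.0 150.2 -38.8 spin -22.1
```

Emit:
carry_out(
  motion=[
    [0.45,0,0,0,0],
    [0.45,0,0,0,0],
    [0.45,0,0,-25,0],
    [0.45,0,0,-41,-6],
    [0.45,2,45,-43,-14],
    [0.45,4,90,-43,-22],
    [0.45,5,130,-43,-22],
    [0.45,6,150,-41,-22],
    [0.45,6,150,-39,-22],
    [0.45,6,150,-39,-22],
  ],
)

```text
time: 18.23
tool_pos: [458.3, -6.5, 100.1]
tcp_rot: [3.139, -0.005, 0.243]
contact_force: [0.4, -0.9, 0.5]
grip_width: 50.3
```

```bash
python3 -c "
from h import *
from plant import bot
c=bot.capture('side')
cv2.imwrite('pics/side3.png',cv2.resize(c['color'][150:250,220:350,::-1],(780,600),interpolation=cv2.INTER_CUBIC))
tq(2)
K['B']=[458.6,-7.2]
go(K['B'],62,14)
"
```

```text
tau6 [0.0056 0.0077] Mz [0.025 0.019] mean 0.0067 0.0224 F [0.43 0.44 0.18]
t18.32 p [458.41  -6.14 100.25] rpy [179.83  -0.32  14.01] F [1.34 0.89 0.51] M [-0.013  0.017  0.019] w 50.56 q [-10.3  21.4 107.7  -0.   50.5  65.7]
d -0.1 1.1 38.3 spin 0.0
```

View pics/side3.png

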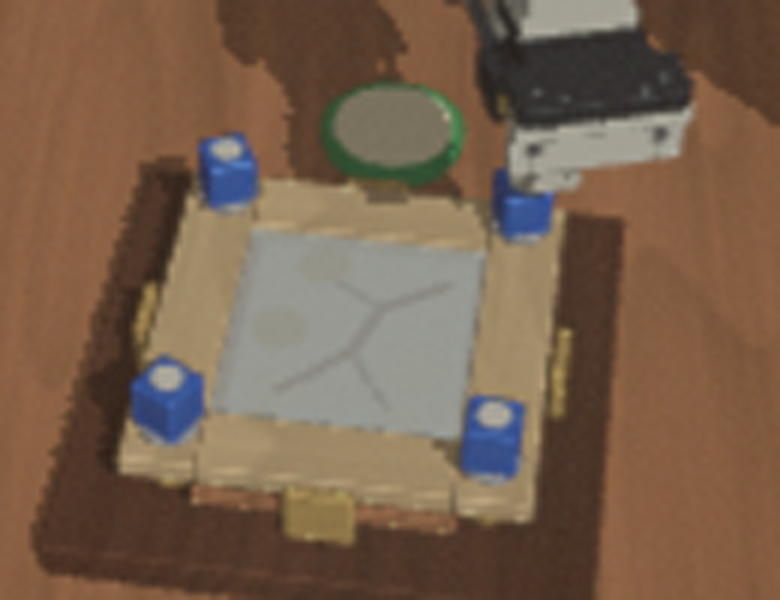

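Emit:
carry_out(
  motion=[
    [0.45,-0.1,1.1,15,0],
    [0.45,-0.1,1.1,30,0],
    [0.45,-0.1,1.1,37,0],
    [0.45,-0.1,1.1,39,0],
    [0.45,-0.1,1.1,39,0],
    [0.8,-0.1,1.1,39,0],
    [0.8,-0.1,1.1,39,0],
    [0.8,-0.1,1.1,39,0],
    [0.8,-0.1,1.1,39,0],
  ],
)

```text
time: 19.45
tool_pos: [458.8, -7.1, 61.4]
tcp_rot: [3.139, -0.006, 0.244]
contact_force: [-0.7, 1.8, 1.5]
grip_width: 23.7
```

```bash
python3 -c "
from h import *
tq(2);state()
"
```

```text
tau6 [0.0378 0.0347] Mz [ 0.099 -0.001] mean 0.0363 0.0491 F [-0.76  1.88  2.13]
t19.50 p [458.84  -7.14  61.39] rpy [179.84  -0.34  14.01] F [-0.77  1.93  2.8 ] M [ 0.277  0.057 -0.001] w 23.71 q [-10.5  25.2 109.9  -0.   44.6  65.5]
```

Now 12° quickly (safe), ending in a creep.

Emit:
carry_out(
  motion=[
    [0.8,0,0,0.3,3],
    [0.8,0,0,0.6,7],
    [0.8,0,0,0.9,10],
    [0.8,0,0,1,11],
    [0.8,0,0,1.1,12],
  ],
)

```text
time: 20.12
tool_pos: [458.9, -7.1, 60.4]
tcp_rot: [3.14, -0.006, 0.035]
contact_force: [-0.9, 0.9, 2.5]
grip_width: 23.5
```

```bash
cat >> h.py <<'E'
def fl():
    from plant import bot
    o=bot.get_obs();a=[o["moment"][2]];bot.capture("top");p=bot.get_obs();a.append(p["moment"][2])
    print("t%.2f yaw %.2f z %.2f Mz %.3f %.3f mean %.3f tau6 %.3f %.3f w %.1f"%(p["time"],np.degrees(p["tcp_rot"][2]),p["tool_pos"][2],*a,np.mean(a),o["tau"][5],p["tau"][5],p["grip_width"]))
E
python3 -c "
from h import *
fl()"
```

```text
t20.18 yaw 1.95 z 60.38 Mz 0.006 0.059 mean 0.032 tau6 -0.131 -0.028 w 23.7
```

Emit:
carry_out(
  motion=[
    [0.8,0,0,0.1,1],
    [0.8,0,0,0.2,2],
  ],
)

```text
time: 20.42
tool_pos: [458.8, -7.1, 60.2]
tcp_rot: [3.14, -0.006, -0.002]
contact_force: [-1.3, 1.6, 2.7]
grip_width: 23.6
```

```bash
python3 -c "
from h import *
fl()"
```

```text
t20.48 yaw -0.15 z 60.16 Mz 0.085 0.103 mean 0.094 tau6 -0.134 -0.024 w 23.9
```

Emit:
carry_out(
  motion=[
    [0.8,0,0,0.1,1],
    [0.8,0,0,0.2,2],
  ],
)

```text
time: 20.72
tool_pos: [458.8, -7.1, 60.0]
tcp_rot: [3.141, -0.006, -0.039]
contact_force: [-0.3, 0.5, 3.7]
grip_width: 24.2
```

```bash
python3 -c "
from h import *
fl()"
```

```text
t20.77 yaw -2.25 z 59.99 Mz 0.054 0.032 mean 0.043 tau6 -0.129 -0.021 w 23.8
```

Emit:
carry_out(
  motion=[
    [0.8,0,0,0.1,1],
    [0.8,0,0,0.2,2],
  ],
)

```text
time: 21.02
tool_pos: [458.8, -7.1, 59.8]
tcp_rot: [3.141, -0.006, -0.075]
contact_force: [-0.4, 1.1, 3.3]
grip_width: 23.6
```

```bash
python3 -c "
from h import *
fl()"
```

```text
t21.07 yaw -4.36 z 59.78 Mz 0.100 0.059 mean 0.079 tau6 -0.128 -0.022 w 23.6
```

Emit:
carry_out(
  motion=[
    [0.8,0,0,0.1,1],
    [0.8,0,0,0.2,2],
  ],
)

```text
time: 21.32
tool_pos: [458.8, -7.1, 59.6]
tcp_rot: [3.141, -0.006, -0.112]
contact_force: [-1.3, 1.6, 3.5]
grip_width: 23.7
```

```bash
python3 -c "
from h import *
fl()"
```

```text
t21.38 yaw -6.46 z 59.59 Mz 0.060 0.031 mean 0.046 tau6 -0.129 -0.022 w 23.6
```

Emit:
carry_out(
  motion=[
    [0.8,0,0,0.1,1],
    [0.8,0,0,0.2,2],
  ],
)

```text
time: 21.62
tool_pos: [458.8, -7.1, 59.4]
tcp_rot: [3.141, -0.006, -0.149]
contact_force: [-1.4, 1.2, 3.8]
grip_width: 23.6
```

```bash
python3 -c "
from h import *
fl()"
```

```text
t21.68 yaw -8.57 z 59.40 Mz 0.042 0.025 mean 0.034 tau6 -0.130 -0.024 w 23.6
```

Emit:
carry_out(
  motion=[
    [0.8,0,0,0.1,1],
    [0.8,0,0,0.2,2],
  ],
)

```text
time: 21.92
tool_pos: [458.9, -7.1, 59.2]
tcp_rot: [3.142, -0.007, -0.186]
contact_force: [-1.2, 0.3, 3.0]
grip_width: 23.7
```

```bash
python3 -c "
from h import *
fl()"
```

```text
t21.98 yaw -10.67 z 59.22 Mz 0.030 0.050 mean 0.040 tau6 -0.131 -0.025 w 23.7
```

```bash
python3 -c "
from h import *
K['D']=[612.5,127.9]
go(K['D'],97,56.8)"
```

```text
t21.98 p [458.84  -7.12  59.22] rpy [180.    -0.37 -10.67] F [-0.92  1.71  4.13] M [0.198 0.284 0.05 ] w 23.74 q [-10.5  25.4 110.   -0.   44.2  90.2]
d 126.0 -161.1 -37.8 spin -67.5
```

Emit:
carry_out(
  motion=[
    [0.45,0,0,0,0],
    [0.45,0,0,0,0],
    [0.45,0,0,-25,0],
    [0.45,0,0,-39,-10],
    [0.45,32,-41,-42,-20],
    [0.45,64,-82,-42,-31],
    [0.45,96,-122,-42,-42],
    [0.45,122,-156,-40,-52],
    [0.45,126,-161,-38,-62],
    [0.45,126,-161,-38,-67.5],
  ],
)

```text
time: 23.22
tool_pos: [612.3, 128.5, 97.0]
tcp_rot: [3.136, -0.002, 0.997]
contact_force: [0.2, -0.6, -0.0]
grip_width: 50.3
```

```bash
python3 -c "
from h import *
tq(2)
K['D']=[612.5,127.9]
go(K['D'],61.2,56.8)"
```

```text
tau6 [0.7094 0.2444] Mz [-0.02  -0.004] mean 0.4769 -0.012 F [ 0.5  -0.11 -0.23]
t23.27 p [612.15 128.14  97.15] rpy [ 1.797e+02 -9.000e-02  5.727e+01] F [ 0.81  0.35 -0.45] M [-0.021 -0.036 -0.004] w 50.61 q [ 4.9 36.6 80.4 -0.1 62.7 37.6]
d -0.0 0.4 36.0 spin 0.5
```

Emit:
carry_out(
  motion=[
    [0.45,0,0.4,15,0.5],
    [0.45,0,0.4,28,0.5],
    [0.45,0,0.4,35,0.5],
    [0.45,0,0.4,36,0.5],
    [0.8,0,0.4,36,0.5],
    [0.8,0,0.4,36,0.5],
    [0.8,0,0.4,36,0.5],
    [0.8,0,0.4,36,0.5],
  ],
)

```text
time: 24.28
tool_pos: [613.3, 127.7, 61.7]
tcp_rot: [3.135, -0.003, 0.991]
contact_force: [2.5, -1.6, 0.6]
grip_width: 23.8
```

```bash
python3 -c "
from h import *
fl();state()"
```

```text
t24.32 yaw 56.77 z 61.66 Mz -0.043 0.007 mean -0.018 tau6 -0.020 -0.020 w 23.7
t24.32 p [613.36 127.72  61.66] rpy [ 1.7961e+02 -1.4000e-01  5.6770e+01] F [ 2.07 -0.92  2.28] M [-0.198 -0.286  0.007] w 23.75 q [ 4.8 39.1 82.1 -0.1 58.4 38.1]
```

Emit:
carry_out(
  motion=[
    [0.8,0,0,0.4,4],
    [0.8,0,0,0.8,9],
    [0.8,0,0,1.1,13],
    [0.8,0,0,1.3,15],
    [0.8,0,0,1.4,16],
    [0.8,0,0,1.5,17],
  ],
)

```text
time: 25.08
tool_pos: [613.3, 127.7, 60.2]
tcp_rot: [3.136, -0.004, 0.694]
contact_force: [-0.2, -0.8, 2.3]
grip_width: 24.1
```

```bash
python3 -c "
from h import *
fl()"
```

```text
t25.12 yaw 39.70 z 60.24 Mz 0.014 0.012 mean 0.013 tau6 -0.126 -0.018 w 23.6
```

Emit:
carry_out(
  motion=[
    [0.8,0,0,0.1,1],
    [0.8,0,0,0.2,2],
  ],
)

```text
time: 25.38
tool_pos: [613.3, 127.7, 60.0]
tcp_rot: [3.136, -0.004, 0.657]
contact_force: [0.5, -1.1, 1.4]
grip_width: 23.6
```

```bash
python3 -c "
from h import *
fl()"
```

```text
t25.43 yaw 37.59 z 60.04 Mz 0.022 0.035 mean 0.029 tau6 -0.123 -0.012 w 23.9
```

Emit:
carry_out(
  motion=[
    [0.8,0,0,0.1,1],
    [0.8,0,0,0.2,2],
  ],
)

```text
time: 25.68
tool_pos: [613.3, 127.8, 59.9]
tcp_rot: [3.136, -0.005, 0.62]
contact_force: [0.9, 0.4, 0.9]
grip_width: 24.0
```

```bash
python3 -c "
from h import *
fl()"
```

```text
t25.73 yaw 35.49 z 59.83 Mz 0.070 0.031 mean 0.051 tau6 -0.118 -0.010 w 23.9
```

Emit:
carry_out(
  motion=[
    [0.8,0,0,0.1,1],
    [0.8,0,0,0.2,2],
  ],
)

```text
time: 25.98
tool_pos: [613.3, 127.8, 59.7]
tcp_rot: [3.137, -0.005, 0.583]
contact_force: [-0.6, 0.7, 0.8]
grip_width: 23.7
```

```bash
python3 -c "
from h import *
fl()
go([598.2,-21.8],97,18)"
```

```text
t26.02 yaw 33.38 z 59.66 Mz 0.033 0.043 mean 0.038 tau6 -0.117 -0.010 w 24.3
t26.02 p [613.3  127.77  59.66] rpy [179.71  -0.28  33.38] F [ 0.15 -0.04  2.19] M [-0.013  0.041  0.043] w 24.27 q [ 4.8 39.2 82.2 -0.1 58.2 61.5]
d -94.9 116.6 -37.3 spin 15.4
```

Emit:
carry_out(
  motion=[
    [0.45,0,0,0,0],
    [0.45,0,0,0,0],
    [0.45,0,0,-25,0],
    [0.45,0,0,-39,5],
    [0.45,-32,39,-41,10],
    [0.45,-64,78,-41,15.4],
    [0.45,-88,108,-39,15.4],
    [0.45,-95,116.6,-37,15.4],
    [0.45,-95,116.6,-37,15.4],
  ],
)

```text
time: 27.15
tool_pos: [597.7, -21.9, 96.5]
tcp_rot: [3.139, -0.006, 0.313]
contact_force: [-0.2, 0.1, 0.6]
grip_width: 50.8
```

```bash
python3 -c "
from h import *
tq(2)
go([598.2,-21.8],61.2,18)"
```

```text
tau6 [-0.1113 -0.0328] Mz [ 0.001 -0.017] mean -0.0721 -0.0083 F [0.12 0.38 0.66]
t27.20 p [597.87 -21.08  96.6 ] rpy [179.83  -0.34  17.98] F [0.44 0.64 0.68] M [ 0.046 -0.035 -0.017] w 50.76 q [-9.4 34.1 85.4  0.  60.1 62.7]
d 0.1 0.8 35.4 spin -0.0
```

Emit:
carry_out(
  motion=[
    [0.45,0,0.8,15,0],
    [0.45,0,0.8,28,0],
    [0.45,0,0.8,34,0],
    [0.45,0,0.8,35.4,0],
    [0.8,0,0.8,35.4,0],
    [0.8,0,0.8,35.4,0],
    [0.8,0,0.8,35.4,0],
    [0.8,0,0.8,35.4,0],
  ],
)

```text
time: 28.2
tool_pos: [598.4, -21.4, 61.6]
tcp_rot: [3.139, -0.007, 0.314]
contact_force: [-0.8, 2.9, 1.0]
grip_width: 23.6
```

```bash
python3 -c "
from h import *
fl();state()"
```

```text
t28.25 yaw 17.99 z 61.54 Mz 0.019 0.045 mean 0.032 tau6 0.017 0.015 w 23.8
t28.25 p [598.42 -21.46  61.54] rpy [179.85  -0.37  17.99] F [-0.7   3.17  1.46] M [0.482 0.077 0.045] w 23.85 q [-9.4 36.6 87.1  0.  55.8 62.6]
```

Emit:
carry_out(
  motion=[
    [0.8,0,0,0.4,4],
    [0.8,0,0,0.8,9],
    [0.8,0,0,1.1,13],
    [0.8,0,0,1.3,15],
    [0.8,0,0,1.4,16],
    [0.8,0,0,1.5,17],
  ],
)

```text
time: 29.0
tool_pos: [598.4, -21.5, 60.1]
tcp_rot: [3.141, -0.007, 0.017]
contact_force: [-0.1, 1.0, 0.5]
grip_width: 23.8
```

```bash
python3 -c "
from h import *
fl()"
```

```text
t29.05 yaw 0.92 z 60.10 Mz 0.057 -0.024 mean 0.017 tau6 -0.147 -0.039 w 23.8
```

Emit:
carry_out(
  motion=[
    [0.8,0,0,0.1,1],
    [0.8,0,0,0.2,2],
  ],
)

```text
time: 29.3
tool_pos: [598.4, -21.5, 59.9]
tcp_rot: [3.141, -0.007, -0.02]
contact_force: [-0.3, 1.8, 1.4]
grip_width: 23.5
```

```bash
python3 -c "
from h import *
fl()"
```

```text
t29.35 yaw -1.18 z 59.90 Mz 0.008 -0.025 mean -0.008 tau6 -0.143 -0.033 w 24.1
```

Emit:
carry_out(
  motion=[
    [0.8,0,0,0.1,1],
    [0.8,0,0,0.2,2],
  ],
)

```text
time: 29.6
tool_pos: [598.4, -21.5, 59.7]
tcp_rot: [3.141, -0.007, -0.057]
contact_force: [-1.1, 1.3, 2.0]
grip_width: 24.0
```

```bash
python3 -c "
from h import *
fl()"
```

```text
t29.65 yaw -3.28 z 59.70 Mz 0.016 0.026 mean 0.021 tau6 -0.139 -0.031 w 23.8
```

Emit:
carry_out(
  motion=[
    [0.8,0,0,0.1,1],
    [0.8,0,0,0.2,2],
  ],
)

```text
time: 29.9
tool_pos: [598.4, -21.5, 59.5]
tcp_rot: [-3.141, -0.007, -0.093]
contact_force: [-1.2, 2.1, 0.9]
grip_width: 23.7
```

```bash
python3 -c "
from h import *
fl()
go([473.5,141.7],97,82)"
```

```text
t29.95 yaw -5.39 z 59.52 Mz 0.021 -0.001 mean 0.010 tau6 -0.138 -0.031 w 23.9
t29.95 p [598.42 -21.52  59.52] rpy [-179.99   -0.4    -5.39] F [-0.36  0.94  1.84] M [ 0.066  0.159 -0.001] w 23.87 q [-9.4 36.8 87.2  0.  55.6 86. ]
d -139.7 -150.8 -37.5 spin -87.4
```

Emit:
carry_out(
  motion=[
    [0.45,0,0,0,0],
    [0.45,0,0,0,0],
    [0.45,0,0,-25,0],
    [0.45,0,0,-39,0],
    [0.45,-34,-37,-41,2.6],
    [0.45,-68,-74,-41,2.6],
    [0.45,-102,-110,-41,2.6],
    [0.45,-132,-143,-39,2.6],
    [0.45,-139.7,-150.8,-37,2.6],
    [0.45,-139.7,-150.8,-37,2.6],
  ],
)

```text
time: 31.2
tool_pos: [473.4, 141.9, 95.7]
tcp_rot: [-3.141, -0.008, -0.138]
contact_force: [-0.6, 0.1, -0.1]
grip_width: 50.4
```

```bash
python3 -c "
from h import *
tq(2)
go([473.5,141.7],61.2,-8)"
```

```text
tau6 [0.1159 0.0342] Mz [0.002 0.013] mean 0.075 0.0078 F [-0.21 -0.28 -0.56]
t31.25 p [474.02 141.39  95.76] rpy [-179.98   -0.46   -7.98] F [ 0.15 -0.69 -1.01] M [0.029 0.03  0.013] w 50.63 q [ 7.800e+00  2.490e+01  1.026e+02 -1.000e-01  5.200e+01  1.058e+02]
d -0.6 -0.2 34.6 spin 0.0
```

Emit:
carry_out(
  motion=[
    [0.45,-0.6,-0.2,15,0],
    [0.45,-0.6,-0.2,28,0],
    [0.45,-0.6,-0.2,33.5,0],
    [0.45,-0.6,-0.2,34.6,0],
    [0.8,-0.6,-0.2,34.6,0],
    [0.8,-0.6,-0.2,34.6,0],
    [0.8,-0.6,-0.2,34.6,0],
    [0.8,-0.6,-0.2,34.6,0],
  ],
)

```text
time: 32.25
tool_pos: [473.9, 142.1, 61.5]
tcp_rot: [-3.14, -0.009, -0.139]
contact_force: [-0.4, 2.9, 1.7]
grip_width: 23.6
```

```bash
python3 -c "
from h import *
fl();state()"
```

```text
t32.30 yaw -7.98 z 61.48 Mz 0.014 -0.075 mean -0.031 tau6 -0.053 -0.053 w 24.3
t32.30 p [473.96 142.08  61.48] rpy [-179.94   -0.5    -7.98] F [-0.57  2.84  2.88] M [ 0.515  0.064 -0.075] w 24.28 q [ 7.900e+00  2.800e+01  1.045e+02 -1.000e-01  4.710e+01  1.059e+02]
```

Emit:
carry_out(
  motion=[
    [0.8,0,0,0.4,4],
    [0.8,0,0,0.8,9],
    [0.8,0,0,1.1,13],
    [0.8,0,0,1.3,15],
    [0.8,0,0,1.4,16],
    [0.8,0,0,1.5,17],
  ],
)

```text
time: 33.05
tool_pos: [474.0, 142.2, 60.1]
tcp_rot: [-3.138, -0.008, -0.436]
contact_force: [-1.3, 2.6, 1.7]
grip_width: 24.1
```

```bash
python3 -c "
from h import *
fl()"
```

```text
t33.10 yaw -25.05 z 60.02 Mz 0.022 0.017 mean 0.020 tau6 -0.146 -0.038 w 23.9
```

Emit:
carry_out(
  motion=[
    [0.8,0,0,0.1,1],
    [0.8,0,0,0.2,2],
  ],
)

```text
time: 33.35
tool_pos: [473.9, 142.2, 59.9]
tcp_rot: [-3.138, -0.008, -0.473]
contact_force: [-0.8, 1.7, 2.4]
grip_width: 23.4
```

```bash
python3 -c "
from h import *
fl()"
```

```text
t33.40 yaw -27.14 z 59.84 Mz -0.000 0.084 mean 0.042 tau6 -0.141 -0.031 w 23.8
```

Emit:
carry_out(
  motion=[
    [0.8,0,0,0.1,1],
    [0.8,0,0,0.2,2],
  ],
)

```text
time: 33.65
tool_pos: [474.0, 142.2, 59.7]
tcp_rot: [-3.137, -0.008, -0.51]
contact_force: [-0.5, 2.5, 2.2]
grip_width: 23.6
```

```bash
python3 -c "
from h import *
fl()"
```

```text
t33.70 yaw -29.25 z 59.66 Mz -0.009 0.083 mean 0.037 tau6 -0.134 -0.028 w 23.7
```

Emit:
carry_out(
  motion=[
    [0.8,0,0,0.1,1],
    [0.8,0,0,0.2,2],
  ],
)

```text
time: 33.95
tool_pos: [473.9, 142.2, 59.5]
tcp_rot: [-3.137, -0.007, -0.547]
contact_force: [-0.8, 2.4, 3.0]
grip_width: 24.0
```

```bash
python3 -c "
from h import *
fl()"
```

```text
t34.00 yaw -31.36 z 59.50 Mz 0.058 0.058 mean 0.058 tau6 -0.132 -0.025 w 23.5
```

Emit:
carry_out(
  motion=[
    [0.8,0,0,0.1,1],
    [0.8,0,0,0.2,2],
  ],
)

```text
time: 34.25
tool_pos: [474.0, 142.2, 59.3]
tcp_rot: [-3.137, -0.007, -0.583]
contact_force: [-0.9, 2.0, 3.5]
grip_width: 24.1
```

```bash
python3 -c "
from h import *
fl()"
```

```text
t34.30 yaw -33.46 z 59.31 Mz 0.016 0.030 mean 0.023 tau6 -0.130 -0.024 w 23.4
```

Emit:
carry_out(
  motion=[
    [0.8,0,0,0.1,1],
    [0.8,0,0,0.2,2],
  ],
)

```text
time: 34.55
tool_pos: [474.0, 142.2, 59.2]
tcp_rot: [-3.136, -0.007, -0.62]
contact_force: [-1.3, 2.6, 3.7]
grip_width: 23.9
```

```bash
python3 -c "
from h import *
fl()"
```

```text
t34.60 yaw -35.57 z 59.16 Mz 0.120 0.030 mean 0.075 tau6 -0.129 -0.022 w 23.7
```

Emit:
carry_out(
  motion=[
    [0.8,0,0,0.1,1],
    [0.8,0,0,0.2,2],
  ],
)

```text
time: 34.85
tool_pos: [474.0, 142.2, 59.0]
tcp_rot: [-3.136, -0.007, -0.657]
contact_force: [-1.1, 2.7, 3.6]
grip_width: 23.6
```

```bash
python3 -c "
from h import *
fl()"
```

```text
t34.90 yaw -37.68 z 58.96 Mz 0.089 0.014 mean 0.052 tau6 -0.127 -0.021 w 24.1
```

Emit:
carry_out(
  motion=[
    [0.8,0,0,0.1,1],
    [0.8,0,0,0.2,2],
  ],
)

```text
time: 35.15
tool_pos: [474.0, 142.2, 58.8]
tcp_rot: [-3.136, -0.007, -0.694]
contact_force: [-1.9, 1.5, 3.9]
grip_width: 23.4
```

```bash
python3 -c "
from h import *
fl()"
```

```text
t35.20 yaw -39.78 z 58.78 Mz 0.053 0.030 mean 0.041 tau6 -0.127 -0.020 w 23.7
```

Emit:
carry_out(
  motion=[
    [0.8,0,0,0.1,1],
    [0.8,0,0,0.2,2],
  ],
)

```text
time: 35.45
tool_pos: [474.0, 142.3, 58.6]
tcp_rot: [-3.135, -0.007, -0.73]
contact_force: [-1.4, 2.5, 4.2]
grip_width: 23.9
```

```bash
python3 -c "
from h import *
fl()"
```

```text
t35.50 yaw -41.88 z 58.57 Mz 0.070 0.060 mean 0.065 tau6 -0.127 -0.021 w 23.9
```

Emit:
carry_out(
  motion=[
    [0.8,0,0,0.1,1],
    [0.8,0,0,0.2,2],
  ],
)

```text
time: 35.75
tool_pos: [473.9, 142.3, 58.4]
tcp_rot: [-3.135, -0.006, -0.767]
contact_force: [-1.6, 2.7, 4.9]
grip_width: 23.8
```

```bash
python3 -c "
from h import *
fl()"
```

```text
t35.80 yaw -43.99 z 58.40 Mz 0.029 0.077 mean 0.053 tau6 -0.128 -0.022 w 23.9
```

Emit:
carry_out(
  motion=[
    [0.8,0,0,0.1,1],
    [0.8,0,0,0.2,2],
  ],
)

```text
time: 36.05
tool_pos: [474.0, 142.3, 58.2]
tcp_rot: [-3.135, -0.006, -0.804]
contact_force: [0.2, 2.6, 4.8]
grip_width: 23.7
```

```bash
python3 -c "
from h import *
fl()"
```

```text
t36.10 yaw -46.10 z 58.21 Mz 0.080 0.074 mean 0.077 tau6 -0.129 -0.023 w 24.0
```

Emit:
carry_out(
  motion=[
    [0.8,0,0,0.1,1],
    [0.8,0,0,0.1,2],
  ],
)

```text
time: 36.35
tool_pos: [474.0, 142.3, 58.1]
tcp_rot: [-3.135, -0.006, -0.841]
contact_force: [-0.8, 2.2, 3.5]
grip_width: 23.5
```

```bash
python3 -c "
from h import *
fl()"
```

```text
t36.40 yaw -48.21 z 58.06 Mz 0.029 0.062 mean 0.046 tau6 -0.123 -0.017 w 23.8
```

Emit:
carry_out(
  motion=[
    [0.8,0,0,0.1,1],
    [0.8,0,0,0.2,2],
  ],
)

```text
time: 36.65
tool_pos: [474.0, 142.3, 57.9]
tcp_rot: [-3.135, -0.006, -0.877]
contact_force: [-0.3, 3.4, 4.2]
grip_width: 23.9
```

```bash
python3 -c "
from h import *
fl()"
```

```text
t36.70 yaw -50.31 z 57.84 Mz 0.074 0.051 mean 0.062 tau6 -0.127 -0.021 w 23.6
```

Emit:
carry_out(
  motion=[
    [0.8,0,0,0.1,1],
    [0.8,0,0,0.1,2],
  ],
)

```text
time: 36.95
tool_pos: [474.0, 142.3, 57.7]
tcp_rot: [-3.134, -0.005, -0.914]
contact_force: [-0.9, 3.0, 3.5]
grip_width: 23.3
```

```bash
python3 -c "
from h import *
fl()"
```

```text
t37.00 yaw -52.42 z 57.69 Mz 0.114 0.054 mean 0.084 tau6 -0.122 -0.015 w 23.7
```

Emit:
carry_out(
  motion=[
    [0.8,0,0,0.1,1],
    [0.8,0,0,0.2,2],
  ],
)

```text
time: 37.25
tool_pos: [474.0, 142.3, 57.5]
tcp_rot: [-3.134, -0.005, -0.951]
contact_force: [-1.4, 3.3, 4.0]
grip_width: 23.6
```

```bash
python3 -c "
from h import *
fl()"
```

```text
t37.30 yaw -54.52 z 57.51 Mz 0.078 0.029 mean 0.053 tau6 -0.125 -0.019 w 24.1
```

Emit:
carry_out(
  motion=[
    [0.8,0,0,0.1,1],
    [0.8,0,0,0.2,2],
  ],
)

```text
time: 37.55
tool_pos: [474.0, 142.3, 57.3]
tcp_rot: [-3.134, -0.005, -0.988]
contact_force: [-0.8, 2.4, 4.9]
grip_width: 23.6
```

```bash
python3 -c "
from h import *
fl()"
```

```text
t37.60 yaw -56.63 z 57.33 Mz 0.034 0.038 mean 0.036 tau6 -0.126 -0.020 w 23.8
```

Emit:
carry_out(
  motion=[
    [0.8,0,0,0.1,1],
    [0.8,0,0,0.1,2],
  ],
)

```text
time: 37.85
tool_pos: [474.0, 142.3, 57.2]
tcp_rot: [-3.134, -0.004, -1.024]
contact_force: [-0.4, 3.4, 3.7]
grip_width: 23.7
```

```bash
python3 -c "
from h import *
fl()"
```

```text
t37.90 yaw -58.73 z 57.15 Mz 0.015 0.116 mean 0.066 tau6 -0.121 -0.014 w 23.8
```

Emit:
carry_out(
  motion=[
    [0.8,0,0,0.1,1],
    [0.8,0,0,0.2,2],
  ],
)

```text
time: 38.15
tool_pos: [474.0, 142.3, 56.9]
tcp_rot: [-3.134, -0.004, -1.061]
contact_force: [-0.9, 2.5, 4.7]
grip_width: 23.9
```

```bash
python3 -c "
from h import *
fl()"
```

```text
t38.20 yaw -60.84 z 56.96 Mz 0.055 0.038 mean 0.046 tau6 -0.124 -0.018 w 23.8
```

Emit:
carry_out(
  motion=[
    [0.8,0,0,0.1,1],
    [0.8,0,0,0.2,2],
  ],
)

```text
time: 38.45
tool_pos: [474.0, 142.3, 56.8]
tcp_rot: [-3.133, -0.004, -1.098]
contact_force: [-0.6, 3.5, 4.8]
grip_width: 23.5
```

```bash
python3 -c "
from h import *
fl()"
```

```text
t38.50 yaw -62.94 z 56.78 Mz 0.030 0.026 mean 0.028 tau6 -0.122 -0.016 w 23.6
```

Emit:
carry_out(
  motion=[
    [0.8,0,0,0.1,1],
    [0.8,0,0,0.1,2],
  ],
)

```text
time: 38.75
tool_pos: [474.0, 142.3, 56.7]
tcp_rot: [-3.133, -0.003, -1.135]
contact_force: [-1.5, 2.8, 4.5]
grip_width: 24.0
```

```bash
python3 -c "
from h import *
fl()"
```

```text
t38.80 yaw -65.05 z 56.65 Mz 0.041 0.034 mean 0.038 tau6 -0.111 -0.005 w 23.3
```

Emit:
carry_out(
  motion=[
    [0.8,0,0,0.1,0.5],
    [0.8,0,0,0.1,1.5],
  ],
)

```text
time: 39.05
tool_pos: [474.0, 142.3, 56.6]
tcp_rot: [-3.133, -0.003, -1.162]
contact_force: [-1.0, 2.8, 4.0]
grip_width: 23.7
```

```bash
python3 -c "
from h import *
fl()"
```

```text
t39.10 yaw -66.63 z 56.57 Mz 0.095 0.076 mean 0.086 tau6 -0.132 -0.009 w 23.7
```

Emit:
carry_out(
  motion=[
    [0.8,0,0,0,0],
    [0.8,0,0,0.1,1],
  ],
)

```text
time: 39.35
tool_pos: [474.0, 142.3, 56.5]
tcp_rot: [-3.133, -0.003, -1.181]
contact_force: [-0.8, 2.7, 5.6]
grip_width: 23.9
```

```bash
python3 -c "
from h import *
fl()"
```

```text
t39.40 yaw -67.72 z 56.48 Mz 0.069 0.049 mean 0.059 tau6 -0.196 0.015 w 23.6
```

Emit:
carry_out(
  motion=[
    [0.8,0,0,0.1,1],
    [0.8,0,0,0.2,2],
  ],
)

```text
time: 39.65
tool_pos: [474.0, 142.4, 56.4]
tcp_rot: [-3.133, -0.003, -1.218]
contact_force: [-1.1, 2.5, 5.6]
grip_width: 23.8
```

```bash
python3 -c "
from h import *
fl()"
```

```text
t39.70 yaw -69.81 z 56.36 Mz 0.029 0.102 mean 0.065 tau6 -0.089 0.050 w 23.8
```

```bash
python3 -c "
from h import *
go([598.3,-21.7],95,-5.4)"
```

```text
t39.70 p [474.03 142.37  56.36] rpy [-1.7951e+02 -1.6000e-01 -6.9810e+01] F [-0.72  2.59  4.62] M [0.482 0.448 0.102] w 23.77 q [ 7.900e+00  2.840e+01  1.047e+02 -1.000e-01  4.630e+01  1.677e+02]
d 196.9 -60.0 -38.6 spin -64.4
```

Emit:
carry_out(
  motion=[
    [0.45,0,0,0,0],
    [0.45,0,0,0,0],
    [0.45,0,0,-25,0],
    [0.45,0,0,-40,-8],
    [0.45,48,-15,-42,-18],
    [0.45,96,-29,-42,-28],
    [0.45,144,-44,-42,-38],
    [0.45,186,-57,-40,-48],
    [0.45,197,-60,-39,-58],
    [0.45,197,-60,-39,-64.4],
  ],
)

```text
time: 40.95
tool_pos: [598.2, -23.5, 95.6]
tcp_rot: [-3.141, -0.008, -0.092]
contact_force: [0.1, -0.0, -0.2]
grip_width: 50.3
```

```bash
python3 -c "
from h import *
tq(2)
go([598.3,-21.7],58.5,-5.4)"
```

```text
tau6 [0.8518 0.2909] Mz [-0.059  0.032] mean 0.5713 -0.0137 F [ 0.41 -0.09 -0.13]
t41.00 p [597.87 -22.86  95.64] rpy [-179.95   -0.45   -5.03] F [ 0.75 -0.17 -0.1 ] M [0.064 0.044 0.032] w 50.52 q [-9.6 34.1 85.5  0.1 59.9 85.4]
d 0.3 -1.2 37.1 spin 0.4
```

Emit:
carry_out(
  motion=[
    [0.45,0.3,-1.2,15,0.4],
    [0.45,0.3,-1.2,28,0.4],
    [0.45,0.3,-1.2,35,0.4],
    [0.45,0.3,-1.2,36.2,0.4],
    [0.8,0.3,-1.2,36.2,0.4],
    [0.8,0.3,-1.2,36.2,0.4],
    [0.8,0.3,-1.2,36.2,0.4],
    [0.8,0.3,-1.2,36.2,0.4],
  ],
)

```text
time: 42.0
tool_pos: [598.8, -21.5, 59.8]
tcp_rot: [-3.14, -0.009, -0.095]
contact_force: [-0.7, 1.5, 1.2]
grip_width: 24.1
```

```bash
python3 -c "
from h import *
fl();state()"
```

```text
t42.05 yaw -5.42 z 59.81 Mz 0.031 0.055 mean 0.043 tau6 0.042 0.039 w 23.8
t42.05 p [598.81 -21.51  59.81] rpy [-179.93   -0.49   -5.42] F [0.26 1.57 1.95] M [ 0.243 -0.036  0.055] w 23.81 q [-9.4 36.7 87.2  0.1 55.5 85.9]
```

Emit:
carry_out(
  motion=[
    [0.8,0,0,0.3,4],
    [0.8,0,0,0.8,9],
    [0.8,0,0,1.2,14],
    [0.8,0,0,1.6,19],
    [0.8,0,0,1.8,22],
    [0.8,0,0,2,23],
    [0.8,0,0,2.1,24],
    [0.8,0,0,2.1,25],
  ],
)

```text
time: 43.05
tool_pos: [598.7, -21.7, 57.7]
tcp_rot: [-3.137, -0.007, -0.532]
contact_force: [-0.8, -1.9, 1.3]
grip_width: 23.9
```

```bash
python3 -c "
from h import *
fl()"
```

```text
t43.10 yaw -30.50 z 57.71 Mz 0.065 0.075 mean 0.070 tau6 -0.111 0.000 w 23.6
```

Emit:
carry_out(
  motion=[
    [0.8,0,0,0.1,1],
    [0.8,0,0,0.2,2],
  ],
)

```text
time: 43.35
tool_pos: [598.7, -21.7, 57.5]
tcp_rot: [-3.137, -0.007, -0.568]
contact_force: [-0.8, -0.7, 1.5]
grip_width: 23.6
```

```bash
python3 -c "
from h import *
fl()"
```

```text
t43.40 yaw -32.60 z 57.55 Mz 0.046 0.033 mean 0.039 tau6 -0.097 0.013 w 23.4
```

Emit:
carry_out(
  motion=[
    [0.8,0,0,0.1,1],
    [0.8,0,0,0.2,2],
  ],
)

```text
time: 43.65
tool_pos: [598.7, -21.7, 57.4]
tcp_rot: [-3.137, -0.007, -0.605]
contact_force: [-1.6, -1.4, 2.3]
grip_width: 23.8
```

```bash
python3 -c "
from h import *
fl()"
```

```text
t43.70 yaw -34.70 z 57.44 Mz 0.093 0.085 mean 0.089 tau6 -0.083 0.023 w 24.0
```

Emit:
carry_out(
  motion=[
    [0.8,0,0,0.1,1],
    [0.8,0,0,0.1,2],
  ],
)

```text
time: 43.95
tool_pos: [598.6, -21.8, 57.3]
tcp_rot: [-3.137, -0.007, -0.642]
contact_force: [-1.5, -0.5, 1.5]
grip_width: 23.7
```

```bash
python3 -c "
from h import *
fl()"
```

```text
t44.00 yaw -36.80 z 57.32 Mz 0.095 0.052 mean 0.073 tau6 -0.069 0.037 w 23.8
```

```bash
python3 -c "
from h import *
go([458.7,-7.1],94,-10.7)"
```

```text
t44.00 p [598.66 -21.78  57.32] rpy [-179.72   -0.39  -36.8 ] F [-1.17 -0.57  2.63] M [-0.259  0.351  0.052] w 23.82 q [-9.400e+00  3.690e+01  8.740e+01  1.000e-01  5.520e+01  1.173e+02]
d -120.9 72.1 -36.7 spin -26.1
```

Emit:
carry_out(
  motion=[
    [0.45,0,0,0,0],
    [0.45,0,0,0,0],
    [0.45,0,0,-25,0],
    [0.45,0,0,-38,-6],
    [0.45,-44,26,-40,-14],
    [0.45,-84,50,-40,-22],
    [0.45,-114,68,-38,-26],
    [0.45,-121,72,-37,-26],
    [0.45,-121,72,-37,-26],
  ],
)

```text
time: 45.12
tool_pos: [459.3, -7.0, 93.5]
tcp_rot: [-3.14, -0.01, -0.19]
contact_force: [-0.7, -1.4, -0.0]
grip_width: 50.8
```

```bash
python3 -c "
from h import *
tq(2)
go([458.7,-7.1],59.2,-10.7)"
```

```text
tau6 [-0.0197  0.0036] Mz [-0.041 -0.033] mean -0.008 -0.0368 F [-0.23 -0.46 -0.19]
t45.17 p [459.87  -7.19  93.5 ] rpy [-179.91   -0.59  -10.86] F [ 0.22  0.47 -0.36] M [ 0.071  0.082 -0.033] w 50.74 q [-1.050e+01  2.210e+01  1.081e+02  1.000e-01  4.920e+01  9.030e+01]
d -1.2 0.1 34.3 spin -0.2
```

Emit:
carry_out(
  motion=[
    [0.45,-1.2,0.1,15,-0.2],
    [0.45,-1.2,0.1,28,-0.2],
    [0.45,-1.2,0.1,33,-0.2],
    [0.45,-1.2,0.1,34.3,-0.2],
    [0.8,-1.2,0.1,34.3,-0.2],
    [0.8,-1.2,0.1,34.3,-0.2],
    [0.8,-1.2,0.1,34.3,-0.2],
    [0.8,-1.2,0.1,34.3,-0.2],
  ],
)

```text
time: 46.18
tool_pos: [459.2, -7.1, 59.4]
tcp_rot: [-3.14, -0.011, -0.186]
contact_force: [-0.3, 0.3, 2.0]
grip_width: 23.9
```

```bash
python3 -c "
from h import *
state()"
```

```text
t46.17 p [459.23  -7.1   59.43] rpy [-179.91   -0.62  -10.66] F [-0.34  0.3   2.03] M [0.131 0.055 0.041] w 23.89 q [-1.050e+01  2.530e+01  1.102e+02  1.000e-01  4.390e+01  9.000e+01]
```

Emit:
carry_out(
  motion=[
    [0.8,0,0,0.3,4],
    [0.8,0,0,0.8,9],
    [0.8,0,0,1.2,14],
    [0.8,0,0,1.6,18],
    [0.8,0,0,1.8,20],
    [0.8,0,0,1.9,21],
    [0.8,0,0,2,22],
  ],
)

```text
time: 47.05
tool_pos: [459.2, -7.2, 57.5]
tcp_rot: [-3.136, -0.009, -0.57]
contact_force: [-0.5, -1.0, 1.9]
grip_width: 23.7
```

```bash
python3 -c "
from h import *
fl()"
```

```text
t47.10 yaw -32.73 z 57.48 Mz 0.018 0.055 mean 0.036 tau6 -0.148 -0.041 w 23.9
```

Emit:
carry_out(
  motion=[
    [0.8,0,0,0.1,1],
    [0.8,0,0,0.2,2],
  ],
)

```text
time: 47.35
tool_pos: [459.1, -7.2, 57.3]
tcp_rot: [-3.136, -0.009, -0.607]
contact_force: [-1.7, -0.7, 2.5]
grip_width: 23.8
```

```bash
python3 -c "
from h import *
fl()"
```

```text
t47.40 yaw -34.82 z 57.30 Mz 0.111 0.026 mean 0.068 tau6 -0.143 -0.032 w 23.6
```

Emit:
carry_out(
  motion=[
    [0.8,0,0,0.1,1],
    [0.8,0,0,0.2,2],
  ],
)

```text
time: 47.65
tool_pos: [459.2, -7.2, 57.2]
tcp_rot: [-3.136, -0.009, -0.644]
contact_force: [-1.3, -1.4, 3.5]
grip_width: 23.6
```

```bash
python3 -c "
from h import *
fl()"
```

```text
t47.70 yaw -36.93 z 57.16 Mz -0.001 0.071 mean 0.035 tau6 -0.131 -0.023 w 24.0
```

Emit:
carry_out(
  motion=[
    [0.8,0,0,0.1,1],
    [0.8,0,0,0.2,2],
  ],
)

```text
time: 47.95
tool_pos: [459.1, -7.2, 57.0]
tcp_rot: [-3.135, -0.009, -0.681]
contact_force: [-1.3, -2.1, 4.6]
grip_width: 23.6
```

```bash
python3 -c "
from h import *
fl()"
```

```text
t48.00 yaw -39.03 z 56.99 Mz 0.064 0.018 mean 0.041 tau6 -0.122 -0.015 w 23.7
```

Emit:
carry_out(
  motion=[
    [0.8,0,0,0.1,1],
    [0.8,0,0,0.2,2],
  ],
)

```text
time: 48.25
tool_pos: [459.2, -7.2, 56.9]
tcp_rot: [-3.135, -0.009, -0.717]
contact_force: [-2.0, -1.6, 5.8]
grip_width: 24.2
```

```bash
python3 -c "
from h import *
fl()"
```

```text
t48.30 yaw -41.13 z 56.88 Mz 0.037 -0.002 mean 0.018 tau6 -0.112 -0.005 w 24.0
```

Emit:
carry_out(
  motion=[
    [0.8,0,0,0.1,1],
    [0.8,0,0,0.1,2],
  ],
)

```text
time: 48.55
tool_pos: [459.1, -7.3, 56.8]
tcp_rot: [-3.135, -0.008, -0.754]
contact_force: [-1.3, -1.5, 4.5]
grip_width: 23.7
```

```bash
python3 -c "
from h import *
fl()"
```

```text
t48.60 yaw -43.24 z 56.77 Mz 0.082 0.108 mean 0.095 tau6 -0.097 0.010 w 23.4
```

```bash
python3 -c "
from h import *
go([612.9,127.8],93,33.4)"
```

```text
t48.60 p [459.11  -7.25  56.77] rpy [-179.61   -0.48  -43.24] F [-1.88 -1.44  4.65] M [-0.288  0.407  0.108] w 23.38 q [-1.050e+01  2.550e+01  1.103e+02  1.000e-01  4.350e+01  1.226e+02]
d 19.5 -203.7 -36.2 spin -76.6
```

Emit:
carry_out(
  motion=[
    [0.45,0,0,0,0],
    [0.45,0,0,-4,0],
    [0.45,0,0,-28,-8],
    [0.45,0,-10,-38,-18],
    [0.45,6,-60,-40,-28],
    [0.45,11,-110,-40,-38],
    [0.45,16,-160,-40,-48],
    [0.45,19,-196,-38,-58],
    [0.45,19.5,-203.7,-36,-68],
    [0.45,19.5,-203.7,-36,-76.6],
  ],
)

```text
time: 49.85
tool_pos: [612.7, 128.8, 93.7]
tcp_rot: [3.135, -0.008, 0.589]
contact_force: [-0.7, 0.1, -0.3]
grip_width: 50.6
```

```bash
python3 -c "
from h import *
tq(2)
go([612.9,127.8],59.4,33.4)"
```

```text
tau6 [1.525  0.4902] Mz [0.015 0.035] mean 1.0076 0.0249 F [-0.2  -0.04 -0.37]
t49.90 p [612.49 128.46  93.83] rpy [179.65  -0.46  34.03] F [ 0.28 -0.2  -0.41] M [-0.056 -0.032  0.035] w 50.73 q [ 4.9 36.7 80.8 -0.1 61.9 60.9]
d -0.0 0.8 34.4 spin 0.6
```

Emit:
carry_out(
  motion=[
    [0.45,0,0.8,15,0.6],
    [0.45,0,0.8,29,0.6],
    [0.45,0,0.8,34.4,0.6],
    [0.8,0,0.8,34.4,0.6],
    [0.8,0,0.8,34.4,0.6],
    [0.8,0,0.8,34.4,0.6],
    [0.8,0,0.8,34.4,0.6],
  ],
)

```text
time: 50.78
tool_pos: [613.6, 127.8, 60.0]
tcp_rot: [3.135, -0.009, 0.583]
contact_force: [-0.3, 0.2, 0.7]
grip_width: 23.5
```

```bash
python3 -c "
from h import *
state()"
```

```text
t50.77 p [613.57 127.81  59.95] rpy [179.63  -0.52  33.42] F [-0.34  0.15  0.66] M [ 0.083  0.054 -0.049] w 23.5 q [ 4.8 39.1 82.4 -0.1 57.9 61.4]
```

Emit:
carry_out(
  motion=[
    [0.8,0,0,0.3,4],
    [0.8,0,0,0.8,9],
    [0.8,0,0,1.2,14],
    [0.8,0,0,1.6,18.5],
    [0.8,0,0,1.8,21],
    [0.8,0,0,1.9,22],
    [0.8,0,0,2,23],
  ],
)

```text
time: 51.65
tool_pos: [613.5, 127.8, 58.0]
tcp_rot: [3.139, -0.011, 0.182]
contact_force: [0.4, -0.1, -0.2]
grip_width: 23.6
```

```bash
python3 -c "
from h import *
fl()"
```

```text
t51.70 yaw 10.35 z 57.99 Mz 0.056 0.029 mean 0.043 tau6 -0.136 -0.031 w 24.0
```

Emit:
carry_out(
  motion=[
    [0.8,0,0,0.1,1],
    [0.8,0,0,0.2,2],
  ],
)

```text
time: 51.95
tool_pos: [613.5, 127.8, 57.8]
tcp_rot: [3.139, -0.011, 0.145]
contact_force: [-0.5, -0.3, 0.6]
grip_width: 24.1
```

```bash
python3 -c "
from h import *
fl()"
```

```text
t52.00 yaw 8.25 z 57.79 Mz 0.067 0.023 mean 0.045 tau6 -0.137 -0.027 w 23.9
```

Emit:
carry_out(
  motion=[
    [0.8,0,0,0.1,1],
    [0.8,0,0,0.2,2],
  ],
)

```text
time: 52.25
tool_pos: [613.5, 127.8, 57.6]
tcp_rot: [3.14, -0.011, 0.108]
contact_force: [-1.0, 0.2, 1.0]
grip_width: 23.4
```

```bash
python3 -c "
from h import *
fl()"
```

```text
t52.30 yaw 6.15 z 57.66 Mz 0.046 0.039 mean 0.043 tau6 -0.128 -0.020 w 23.8
```

Emit:
carry_out(
  motion=[
    [0.8,0,0,0.1,1],
    [0.8,0,0,0.2,2],
  ],
)

```text
time: 52.55
tool_pos: [613.5, 127.8, 57.5]
tcp_rot: [3.14, -0.011, 0.071]
contact_force: [-1.1, 0.9, 0.8]
grip_width: 24.0
```

```bash
python3 -c "
from h import *
fl()"
```

```text
t52.60 yaw 4.04 z 57.52 Mz 0.060 0.061 mean 0.061 tau6 -0.119 -0.012 w 24.0
```

Emit:
carry_out(
  motion=[
    [0.8,0,0,0.1,1],
    [0.8,0,0,0.2,2],
  ],
)

```text
time: 52.85
tool_pos: [613.5, 127.8, 57.4]
tcp_rot: [3.141, -0.011, 0.035]
contact_force: [-1.3, 0.3, 1.2]
grip_width: 23.4
```

```bash
python3 -c "
from h import *
fl()"
```

```text
t52.90 yaw 1.94 z 57.36 Mz 0.083 0.047 mean 0.065 tau6 -0.110 -0.003 w 23.8
```

Emit:
carry_out(
  motion=[
    [0.8,0,0,0.1,1],
    [0.8,0,0,0.2,2],
  ],
)

```text
time: 53.15
tool_pos: [613.5, 127.8, 57.2]
tcp_rot: [3.141, -0.011, -0.002]
contact_force: [-1.5, 0.2, 1.6]
grip_width: 23.4
```

```bash
python3 -c "
from h import *
fl()"
```

```text
t53.20 yaw -0.16 z 57.24 Mz 0.002 0.088 mean 0.045 tau6 -0.099 0.009 w 24.2
```

Emit:
carry_out(
  motion=[
    [0.8,0,0,0.1,1],
    [0.8,0,0,0.2,2],
  ],
)

```text
time: 53.45
tool_pos: [613.5, 127.8, 57.1]
tcp_rot: [3.141, -0.011, -0.039]
contact_force: [-1.5, -0.5, 3.0]
grip_width: 24.3
```

```bash
python3 -c "
from h import *
fl()"
```

```text
t53.50 yaw -2.27 z 57.11 Mz 0.104 0.078 mean 0.091 tau6 -0.087 0.020 w 23.6
```

Emit:
carry_out(
  motion=[
    [0.8,0,0,0.1,0.7],
    [0.8,0,0,0.1,1.5],
  ],
)

```text
time: 53.75
tool_pos: [613.5, 127.8, 57.0]
tcp_rot: [-3.141, -0.011, -0.067]
contact_force: [-1.0, -0.3, 2.1]
grip_width: 23.8
```

```bash
python3 -c "
from h import *
fl()
go([473.8,142.1],93,-69.8)
go([473.8,142.1],93,20.2)"
```

```text
t53.80 yaw -3.85 z 57.06 Mz 0.060 0.082 mean 0.071 tau6 -0.047 0.043 w 23.8
t53.80 p [613.55 127.8   57.06] rpy [-179.99   -0.64   -3.85] F [-0.93 -0.06  2.85] M [-0.084  0.369  0.082] w 23.75 q [ 4.8 39.3 82.5 -0.1 57.6 98.7]
d -140.4 -4.9 -35.9 spin 66.0
t53.80 p [613.55 127.8   57.06] rpy [-179.99   -0.64   -3.85] F [-0.93 -0.06  2.85] M [-0.084  0.369  0.082] w 23.75 q [ 4.8 39.3 82.5 -0.1 57.6 98.7]
d -140.4 -4.9 -35.9 spin -24.0
```

Emit:
carry_out(
  motion=[
    [0.45,0,0,0,0],
    [0.45,0,0,-4,0],
    [0.45,0,0,-28,-3],
    [0.45,-14,0,-38,-8],
    [0.45,-64,-2,-39,-16],
    [0.45,-114,-4,-38,-24],
    [0.45,-138,-5,-37,-24],
    [0.45,-140.4,-5,-36,-24],
  ],
)

```text
time: 54.8
tool_pos: [472.5, 142.5, 91.9]
tcp_rot: [3.137, -0.01, 0.352]
contact_force: [1.6, -0.9, 0.6]
grip_width: 50.8
```

```bash
python3 -c "
from h import *
go([473.8,142.1],56.6,20.2)"
```

```text
t54.80 p [472.47 142.48  91.9 ] rpy [179.75  -0.6   20.19] F [ 1.58 -0.87  0.57] M [ 0.    -0.007  0.018] w 50.78 q [ 8.000e+00  2.510e+01  1.031e+02 -1.000e-01  5.110e+01  7.790e+01]
d 1.1 0.8 35.3 spin -0.0
```

Emit:
carry_out(
  motion=[
    [0.45,1.1,0.8,15,-0.5],
    [0.45,1.1,0.8,29,-0.5],
    [0.45,1.1,0.8,35,-0.5],
    [0.8,1.1,0.8,35,-0.5],
    [0.8,1.1,0.8,35,-0.5],
    [0.8,1.1,0.8,35,-0.5],
    [0.8,1.1,0.8,35,-0.5],
  ],
)

```text
time: 55.68
tool_pos: [474.4, 142.2, 57.3]
tcp_rot: [3.137, -0.011, 0.361]
contact_force: [0.4, 1.5, 0.7]
grip_width: 23.9
```

```bash
python3 -c "
from h import *
fl()"
```

```text
t55.73 yaw 20.70 z 57.26 Mz 0.053 0.070 mean 0.062 tau6 0.024 0.023 w 23.3
```

Emit:
carry_out(
  motion=[
    [0.8,0,0,0,0],
    [0.8,0,0,0.1,1],
  ],
)

```text
time: 55.98
tool_pos: [474.4, 142.2, 57.2]
tcp_rot: [3.137, -0.011, 0.343]
contact_force: [-0.0, -0.1, 1.0]
grip_width: 23.7
```

```bash
python3 -c "
from h import *
fl()"
```

```text
t56.02 yaw 19.60 z 57.22 Mz 0.054 0.028 mean 0.041 tau6 -0.188 -0.015 w 23.9
```

Emit:
carry_out(
  motion=[
    [0.8,0,0,0.1,1],
    [0.8,0,0,0.2,2],
  ],
)

```text
time: 56.28
tool_pos: [474.5, 142.2, 57.1]
tcp_rot: [3.138, -0.012, 0.306]
contact_force: [-0.2, 1.1, 1.5]
grip_width: 24.0
```

```bash
python3 -c "
from h import *
fl()"
```

```text
t56.33 yaw 17.50 z 57.09 Mz 0.131 0.142 mean 0.137 tau6 -0.070 0.038 w 23.7
```

```bash
python3 -c "
from h import *
go([598.7,-21.7],93,53.2)"
```

```text
t56.33 p [474.43 142.2   57.09] rpy [179.77  -0.66  17.5 ] F [ 0.07 -0.4   1.32] M [-0.03   0.081  0.142] w 23.7 q [  7.9  28.3 104.8  -0.2  46.2  80.5]
d 69.2 193.7 -35.9 spin -35.7
```

Emit:
carry_out(
  motion=[
    [0.45,0,0,0,0],
    [0.45,0,0,-4,0],
    [0.45,0,0,-28,-3],
    [0.45,5,14,-38,-8],
    [0.45,22,64,-39,-16],
    [0.45,40,114,-39,-24],
    [0.45,58,164,-38,-32],
    [0.45,68,190,-36,-35.7],
    [0.45,69.2,193.7,-35,-35.7],
  ],
)

```text
time: 57.45
tool_pos: [598.9, -23.4, 93.4]
tcp_rot: [3.131, -0.007, 0.926]
contact_force: [-0.3, 0.4, 0.8]
grip_width: 50.6
```

```bash
python3 -c "
from h import *
go([598.7,-21.7],57.3,53.2)"
```

```text
t57.45 p [598.91 -23.35  93.41] rpy [179.41  -0.41  53.05] F [-0.34  0.39  0.85] M [-0.002 -0.015  0.006] w 50.59 q [-9.6 34.2 85.7  0.1 59.3 27.3]
d 1.2 -1.2 36.1 spin -0.2
```

Emit:
carry_out(
  motion=[
    [0.45,1.2,-1.2,15,-1],
    [0.45,1.2,-1.2,29,-1],
    [0.45,1.2,-1.2,35.8,-1],
    [0.8,1.2,-1.2,35.8,-1],
    [0.8,1.2,-1.2,35.8,-1],
    [0.8,1.2,-1.2,35.8,-1],
    [0.8,1.2,-1.2,35.8,-1],
  ],
)

```text
time: 58.32
tool_pos: [598.6, -21.1, 58.1]
tcp_rot: [3.132, -0.007, 0.943]
contact_force: [-3.0, 4.3, 4.6]
grip_width: 23.5
```

```bash
python3 -c "
from h import *
fl()"
```

```text
t58.38 yaw 54.05 z 58.06 Mz 0.077 0.086 mean 0.081 tau6 0.057 0.054 w 23.5
```

Emit:
carry_out(
  motion=[
    [0.8,0,0,0,0],
    [0.8,0,0,0.1,1],
  ],
)

```text
time: 58.62
tool_pos: [598.6, -21.1, 58.1]
tcp_rot: [3.132, -0.007, 0.925]
contact_force: [-2.4, 2.3, 2.3]
grip_width: 23.9
```

```bash
python3 -c "
from h import *
fl()"
```

```text
t58.67 yaw 52.95 z 58.04 Mz 0.120 0.092 mean 0.106 tau6 -0.195 -0.019 w 23.6
```

Emit:
carry_out(
  motion=[
    [0.8,0,0,0.1,0.7],
    [0.8,0,0,0.1,1.5],
  ],
)

```text
time: 58.92
tool_pos: [598.6, -21.1, 58.0]
tcp_rot: [3.133, -0.008, 0.897]
contact_force: [-2.4, 2.3, 3.1]
grip_width: 23.6
```

```bash
python3 -c "
from h import *
fl()
go([459.1,-7.2],93,-43.2)
go([459.1,-7.2],93,46.8)"
```

```text
t58.98 yaw 51.37 z 57.99 Mz 0.109 0.110 mean 0.109 tau6 -0.044 0.047 w 24.0
t58.98 p [598.61 -21.08  57.99] rpy [179.49  -0.43  51.37] F [-2.21  3.06  2.84] M [0.375 0.399 0.11 ] w 23.95 q [-9.4 36.8 87.5  0.2 55.  29.1]
d -76.3 -117.6 -35.0 spin 94.6
t58.98 p [598.61 -21.08  57.99] rpy [179.49  -0.43  51.37] F [-2.21  3.06  2.84] M [0.375 0.399 0.11 ] w 23.95 q [-9.4 36.8 87.5  0.2 55.  29.1]
d -76.3 -117.6 -35.0 spin 4.6
```

Emit:
carry_out(
  motion=[
    [0.45,0,0,0,0],
    [0.45,0,0,-4,0],
    [0.45,0,0,-28,2],
    [0.45,-8,-12,-37,4.6],
    [0.45,-35,-54,-38,4.6],
    [0.45,-62,-96,-37,4.6],
    [0.45,-75,-115,-36,4.6],
    [0.45,-76.3,-117.6,-35,4.6],
  ],
)

```text
time: 59.98
tool_pos: [458.2, -7.3, 91.8]
tcp_rot: [3.133, -0.008, 0.816]
contact_force: [1.1, 1.3, -0.6]
grip_width: 50.8
```

```bash
python3 -c "
from h import *
go([459.1,-7.2],57,46.8)"
```

```text
t59.98 p [458.16  -7.33  91.8 ] rpy [179.49  -0.49  46.75] F [ 1.09  1.28 -0.63] M [-0.031  0.019 -0.022] w 50.84 q [-10.6  22.  108.6   0.2  48.7  32.5]
d 0.7 0.6 34.8 spin -0.0
```

Emit:
carry_out(
  motion=[
    [0.45,0.7,0.6,15,-0.5],
    [0.45,0.7,0.6,29,-0.5],
    [0.45,0.7,0.6,34.5,-0.5],
    [0.8,0.7,0.6,34.5,-0.5],
    [0.8,0.7,0.6,34.5,-0.5],
    [0.8,0.7,0.6,34.5,-0.5],
    [0.8,0.7,0.6,34.5,-0.5],
  ],
)

```text
time: 60.85
tool_pos: [459.3, -6.8, 57.7]
tcp_rot: [3.133, -0.009, 0.825]
contact_force: [-1.9, 2.9, 1.8]
grip_width: 23.4
```

```bash
python3 -c "
from h import *
fl()"
```

```text
t60.90 yaw 47.25 z 57.64 Mz 0.011 -0.012 mean -0.000 tau6 -0.016 -0.018 w 23.7
```

Emit:
carry_out(
  motion=[
    [0.8,0,0,0,0],
    [0.8,0,0,0.1,1],
  ],
)

```text
time: 61.15
tool_pos: [459.3, -6.8, 57.6]
tcp_rot: [3.133, -0.009, 0.807]
contact_force: [-0.9, 2.2, 2.4]
grip_width: 24.0
```

```bash
python3 -c "
from h import *
fl()"
```

```text
t61.20 yaw 46.15 z 57.63 Mz 0.035 0.058 mean 0.046 tau6 -0.187 -0.015 w 23.8
```

Emit:
carry_out(
  motion=[
    [0.8,0,0,0.1,1],
    [0.8,0,0,0.2,2],
  ],
)

```text
time: 61.45
tool_pos: [459.3, -6.9, 57.5]
tcp_rot: [3.133, -0.009, 0.769]
contact_force: [-2.0, 2.1, 4.5]
grip_width: 23.7
```

```bash
python3 -c "
from h import *
fl()
go([613.3,127.8],93,86.1)"
```

```text
t61.50 yaw 44.05 z 57.50 Mz 0.145 0.066 mean 0.106 tau6 -0.071 0.037 w 23.7
t61.50 p [459.32  -6.87  57.5 ] rpy [179.53  -0.53  44.05] F [-0.91  2.36  4.33] M [0.312 0.28  0.066] w 23.67 q [-10.5  25.4 110.3   0.2  43.5  35.3]
d 204.3 10.3 -35.5 spin -42.1
```

Emit:
carry_out(
  motion=[
    [0.45,0,0,0,0],
    [0.45,0,0,-4,0],
    [0.45,0,0,-28,-6],
    [0.45,16,1,-37,-14],
    [0.45,70,4,-38,-22],
    [0.45,125,6,-38,-31],
    [0.45,175,9,-37,-40],
    [0.45,202,10,-35,-42.5],
    [0.45,204.3,10.3,-35,-42.5],
  ],
)

```text
time: 62.62
tool_pos: [613.6, 128.8, 93.9]
tcp_rot: [3.129, -0.001, 1.512]
contact_force: [0.1, 0.3, -0.8]
grip_width: 50.7
```

```bash
python3 -c "
from h import *
go([613.3,127.8],57.2,86.8)"
```

```text
t62.62 p [613.58 128.77  93.91] rpy [ 1.7929e+02 -7.0000e-02  8.6630e+01] F [ 0.11  0.28 -0.75] M [ 0.    -0.012  0.015] w 50.72 q [ 4.9 36.8 80.7 -0.  61.8  8.3]
d -1.0 -0.2 36.7 spin -0.2
```

Emit:
carry_out(
  motion=[
    [0.45,-1,-0.2,15,-0.2],
    [0.45,-1,-0.2,29,-0.2],
    [0.45,-1,-0.2,36.4,-0.2],
    [0.8,-1,-0.2,36.4,-0.2],
    [0.8,-1,-0.2,36.4,-0.2],
    [0.8,-1,-0.2,36.4,-0.2],
    [0.8,-1,-0.2,36.4,-0.2],
  ],
)

```text
time: 63.5
tool_pos: [613.7, 127.8, 58.0]
tcp_rot: [3.129, -0.001, 1.516]
contact_force: [-2.2, -0.9, 3.0]
grip_width: 23.5
```

Emit:
carry_out(
  motion=[
    [0.8,0,0,0,0],
    [0.8,0,0,0.1,1],
  ],
)

```text
time: 63.75
tool_pos: [613.7, 127.8, 58.0]
tcp_rot: [3.129, -0.001, 1.497]
contact_force: [-2.0, 0.4, 1.0]
grip_width: 23.6
```

```bash
python3 -c "
from h import *
fl()"
```

```text
t63.80 yaw 85.74 z 58.03 Mz 0.077 0.062 mean 0.069 tau6 -0.178 -0.007 w 23.8
```

Emit:
carry_out(
  motion=[
    [0.8,0,0,0.1,0.7],
    [0.8,0,0,0.1,1.4],
  ],
)

```text
time: 64.05
tool_pos: [613.7, 127.8, 58.0]
tcp_rot: [3.129, -0.002, 1.471]
contact_force: [-1.6, -0.7, 1.6]
grip_width: 23.8
```

```bash
python3 -c "
from h import *
fl()"
```

```text
t64.10 yaw 84.27 z 57.93 Mz 0.118 0.144 mean 0.131 tau6 -0.008 0.066 w 23.7
```

Emit:
carry_out(
  motion=[
    [0.45,0,0,0,0],
    [0.45,0,0,-3,0],
    [0.45,0,0,-25,0],
    [0.45,0,0,-60,0],
    [0.45,0,0,-110,0],
    [0.45,0,0,-130,0],
    [0.45,0,0,-130,0],
  ],
)

```text
time: 64.97
tool_pos: [613.1, 127.9, 190.0]
tcp_rot: [3.125, -0.002, 1.471]
contact_force: [0.7, 0.2, -0.3]
grip_width: 50.4
```

```bash
python3 -c "
from h import *
from plant import bot
d={n:bot.capture(n) for n in ('side','top')};pickle.dump(d,open('cap9.pkl','wb'))
cv2.imwrite('pics/side9.png',cv2.resize(d['side']['color'][150:250,220:350,::-1],(780,600),interpolation=cv2.INTER_CUBIC))
cv2.imwrite('pics/top9.png',cv2.resize(d['top']['color'][:,:,::-1],(800,600)))
state()
# board surface depth, side cam, near the four corners' midpoints of frame rails, before and after
a=pickle.load(open('cap0.pkl','rb'))
R=np.exp(1j*np.radians(-5.8));c0=535+61j
for nm,z in (('cap0',51.5),('cap9',44.5)):
    D=(a if nm=='cap0' else d)['side'];out=[]
    for l in (-80+0j,80+0j,0+84j,0-84j):
        p=c0+R*l;u,v=proj(D,[p.real,p.imag,z]);P=[]
        for i in range(-2,3):
            for j in range(-2,3):
                uu,vv=int(round(u))+i,int(round(v))+j;o,r=ray(D,uu,vv);P.append((o+r*D['depth'][vv,uu])[2])
        out.append(round(float(np.median(P)),2))
    print(nm,out)
"
```

```text
t65.08 p [611.58 127.77 186.96] rpy [ 1.7936e+02 -8.0000e-02  8.4280e+01] F [-0.45 -0.64 -0.08] M [ 0.07  -0.113  0.098] w 50.39 q [ 4.8 31.5 74.5 -0.  73.3 10.5]
cap0 [50.83, 51.05, 51.55, 51.43]
cap9 [45.15, 43.96, 44.58, 44.27]
```

View pics/side9.png

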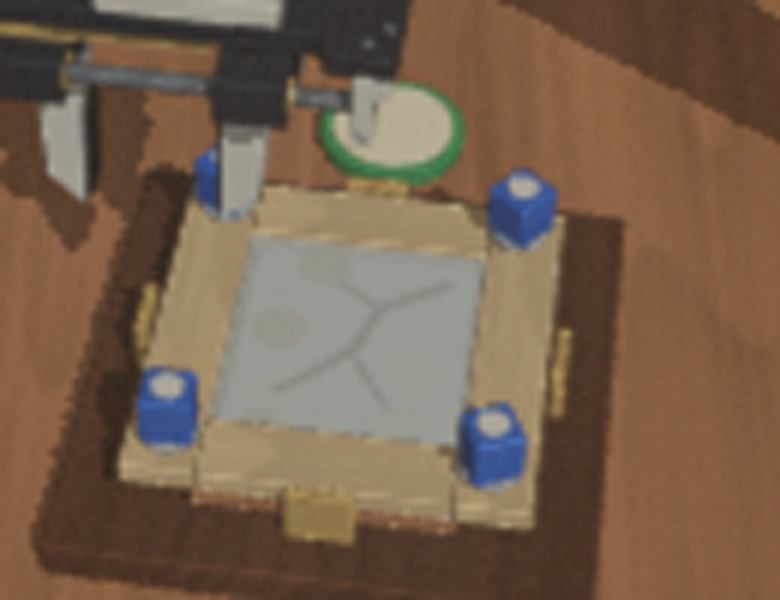

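View pics/top9.png

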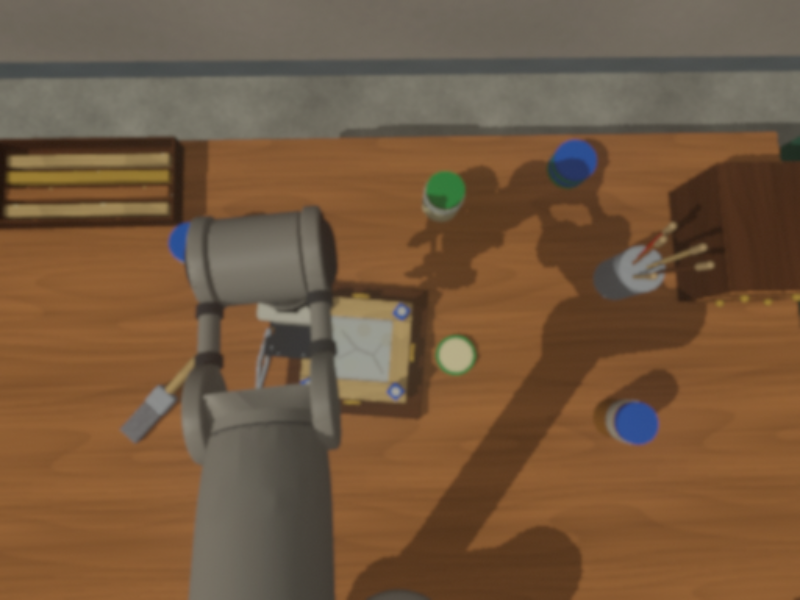

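```bash
python3 -c "
from h import *
R=np.exp(1j*np.radians(-5.8));c0=535+61j
for nm,z in (('cap0',51.5),('cap9',44.5)):
  for cam in ('side','top'):
    D=pickle.load(open(nm+'.pkl','rb'))[cam];X=[]
    for vv in range(0,384):
        for uu in range(0,512):
            dd=D['depth'][vv,uu]
            if dd<=0: continue
            o,r=ray(D,uu,vv) if False else (None,None)
            break
        break
    M=D['camera_from_world'];Ri=M[:3,:3].T
    v,u=np.mgrid[0:384,0:512];d=D['depth']
    P=np.stack([(u-D['K'][0,2])/D['K'][0,0]*d,(v-D['K'][1,2])/D['K'][1,1]*d,d],-1).reshape(-1,3)
    W=(P-M[:3,3])@M[:3,:3]
    l=((W[:,0]+1j*W[:,1])-c0)/R
    x,y=l.real,l.imag
    on=(np.abs(x)<84)&(np.abs(y)<89)&((np.abs(x)>65)|(np.abs(y)>68))&(np.abs(W[:,2]-z)<2.5)
    for sx in(-70,70):
        for sy in(-75,75): on&=~((np.abs(x-sx)<22)&(np.abs(y-sy)<22))
    A=np.c_[x[on],y[on],np.ones(on.sum())];s,res,_,_=np.linalg.lstsq(A,W[on,2],rcond=None)
    print(nm,cam,on.sum(),'tilt deg',np.degrees(s[:2]).round(3),'z',s[2].round(2),'corners',{k:round(float(s@[*L[k],1]),2) for k in L})
"
```

```text
cap0 side 613 tilt deg [-0.026  0.048] z 51.13 corners {'A': 51.23, 'B': 51.1, 'C': 51.04, 'D': 51.16}
cap0 top 873 tilt deg [0.059 0.065] z 51.27 corners {'A': 51.29, 'B': 51.12, 'C': 51.26, 'D': 51.43}
cap9 side 644 tilt deg [-0.047  0.096] z 44.58 corners {'A': 44.76, 'B': 44.51, 'C': 44.4, 'D': 44.65}
cap9 top 602 tilt deg [0.072 0.008] z 44.62 corners {'A': 44.55, 'B': 44.53, 'C': 44.7, 'D': 44.72}
```

```bash
python3 -c "
from plant import bot
print(bot.close_job())
print(bot.get_obs()['time'])"
```

```text
the job is handed in; nothing more can be done
None
the job is handed in; nothing more can be done
```

I tightened all four knobs and handed the job in at about 65 s, with the board level and, as far as the readings show, seated on its pads.

**Sequence:** I worked crosswise in four rounds.
1. Every knob turned 34°, bringing the board part of the way down, by about 2 mm (worked out from the turn angles).
2. Each knob turned about 24° more.
3. Each knob turned in 2° creeps until the seat was felt.
4. A final snugging pass over all four.

**Board position:** After letting go, plane fits to the depth images put the board about 6.6 mm lower than at the start. The four corners agree to about 0.4 mm in the side view and 0.2 mm in the top view, a tilt of about 0.1°.

**Snugness:** The final turning torques were 0.137 N m (A), 0.106 (B), 0.109 (C) and 0.131 (D), which I read as roughly 15 to 20 N at each knob. The single torque readings were noisy, by about 0.03 N m.

**Bystanders:** The last pictures show those in view where they were at the start. The arm and gripper hid the collar and partly covered the tweezers and one jar.

**What disagreed or was left unchecked:**
- **Rise at the seat:** It was softer than the 30 N per tenth of a radian given. The wrist moment and the joint torque also disagreed by a few newtons on the way down.
- **Knob A:** It read low once the opposite corner came down, so I tightened it again in the last pass. I did not re-check A, B or C after snugging D.
- **Tilt during the moves:** I estimated this from the turn angles as at most about 1°, and did not measure it.

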